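# Pack the demonstration tray: jars tight from the taped corner, scoops laid alike

## Task

Pack the blue tray for the next class. Stand all the white jars upright in one row along the long wall of the narrower lane: push the first fully home into the yellow-taped corner before any other jar goes into the tray, then pack each next jar tight against the one before and flush with that wall. Lay the three metal scoops flat, open side up, side by side in the wider lane and in line with it, bowls towards the taped end, and leave the other things on the bench where they are.

Things in the scene. Friction and masses are not known exactly. Their poses are not given: they have to be found in the camera images.
- tray: shallow blue plastic tray, 288 mm (its x) by 224 mm (its y), 30 mm high; it does not slide. Walls and floor 4 mm thick. A low rib (4 mm thick, its top 14 mm above the bench) runs the whole length at y = +42 mm and splits it into a jar lane (y +44 to +108 mm, 64 mm wide) and a scoop lane (y -108 to +40 mm, 148 mm wide); both are 280 mm long inside. Origin: centre of the underside, on the bench; z up. The corner at -x, +y is wrapped in yellow tape
- taped_corner (a point): the inner corner of the tray, on its floor, marked with yellow tape: at x = -140, y = +108, z = +4 mm in the tray's frame. The long wall of the jar lane and the short end wall meet here
- jar1_center (a point): white square plastic jar with a red screw lid, 3 to 5 of these jars are there (None from the start: absent). Body 50 x 50 mm and 54 mm high, round lid 44 mm across on top of it, 70 mm high in all, about 140 g. The point is its centre, 35 mm above its underside; x and y square to its faces, z up to the lid
- jar2_center (a point): white square plastic jar with a red screw lid, 3 to 5 of these jars are there (None from the start: absent). Body 50 x 50 mm and 54 mm high, round lid 44 mm across on top of it, 70 mm high in all, about 140 g. The point is its centre, 35 mm above its underside; x and y square to its faces, z up to the lid
- jar3_center (a point): white square plastic jar with a red screw lid, 3 to 5 of these jars are there (None from the start: absent). Body 50 x 50 mm and 54 mm high, round lid 44 mm across on top of it, 70 mm high in all, about 140 g. The point is its centre, 35 mm above its underside; x and y square to its faces, z up to the lid
- jar4_center (a point): white square plastic jar with a red screw lid, 3 to 5 of these jars are there (None from the start: absent). Body 50 x 50 mm and 54 mm high, round lid 44 mm across on top of it, 70 mm high in all, about 140 g. The point is its centre, 35 mm above its underside; x and y square to its faces, z up to the lid
- jar5_center (a point): white square plastic jar with a red screw lid, 3 to 5 of these jars are there (None from the start: absent). Body 50 x 50 mm and 54 mm high, round lid 44 mm across on top of it, 70 mm high in all, about 140 g. The point is its centre, 35 mm above its underside; x and y square to its faces, z up to the lid
- scoop1_grip (a point): metal scoop 140 mm long, lying flat, about 70 g: a straight handle 12 mm wide and 12 mm high, and an open bowl 36 mm wide, 20 mm high and 60 mm long. The point is on the handle near the balance point, 6 mm above the underside; +x points along the scoop to the bowl, whose mouth ends 90 mm from this point (the bowl begins at 30 mm); the handle ends 50 mm behind it
- scoop2_grip (a point): metal scoop 140 mm long, lying flat, about 70 g: a straight handle 12 mm wide and 12 mm high, and an open bowl 36 mm wide, 20 mm high and 60 mm long. The point is on the handle near the balance point, 6 mm above the underside; +x points along the scoop to the bowl, whose mouth ends 90 mm from this point (the bowl begins at 30 mm); the handle ends 50 mm behind it
- scoop3_grip (a point): metal scoop 140 mm long, lying flat, about 70 g: a straight handle 12 mm wide and 12 mm high, and an open bowl 36 mm wide, 20 mm high and 60 mm long. The point is on the handle near the balance point, 6 mm above the underside; +x points along the scoop to the bowl, whose mouth ends 90 mm from this point (the bowl begins at 30 mm); the handle ends 50 mm behind it
- beaker_center (a point): bystander: glass beaker, 72 mm across, 95 mm high; point at its middle
- tube_rack_center (a point): bystander: steel test-tube rack, 55 x 200 mm, tubes to 91 mm high; point at its middle
- wash_bottle_center (a point): bystander: white wash bottle with a blue cap and bent spout, 66 mm across, 182 mm high; point at the middle of its body
Mind the look-alikes: they are no part of the job. What is shaped like the part that bears scoop1_grip but pink is not meant.

How it is judged (in metres and radians):
On the way:
1. one jar stands fully home in the yellow-taped corner (within 5 mm of both walls) while no other jar is in the tray yet (((angle between jar1_center's own z axis and vertical below 0.1 rad and z of jar1_center in the frame of tray between 0.034 and 0.044 m and y of jar1_center in the frame of tray between 0.078 and 0.086 m and x of jar1_center in the frame of tray between -0.118 and -0.11 m) or (angle between jar2_center's own z axis and vertical below 0.1 rad and z of jar2_center in the frame of tray between 0.034 and 0.044 m and y of jar2_center in the frame of tray between 0.078 and 0.086 m and x of jar2_center in the frame of tray between -0.118 and -0.11 m) or (angle between jar3_center's own z axis and vertical below 0.1 rad and z of jar3_center in the frame of tray between 0.034 and 0.044 m and y of jar3_center in the frame of tray between 0.078 and 0.086 m and x of jar3_center in the frame of tray between -0.118 and -0.11 m) or (angle between jar4_center's own z axis and vertical below 0.1 rad and z of jar4_center in the frame of tray between 0.034 and 0.044 m and y of jar4_center in the frame of tray between 0.078 and 0.086 m and x of jar4_center in the frame of tray between -0.118 and -0.11 m) or (angle between jar5_center's own z axis and vertical below 0.1 rad and z of jar5_center in the frame of tray between 0.034 and 0.044 m and y of jar5_center in the frame of tray between 0.078 and 0.086 m and x of jar5_center in the frame of tray between -0.118 and -0.11 m)) and (horizontal distance between jar1_center and tray above 0.16 m or horizontal distance between jar1_center and taped_corner below 0.05 m) and (horizontal distance between jar2_center and tray above 0.16 m or horizontal distance between jar2_center and taped_corner below 0.05 m) and (horizontal distance between jar3_center and tray above 0.16 m or horizontal distance between jar3_center and taped_corner below 0.05 m) and (horizontal distance between jar4_center and tray above 0.16 m or horizontal distance between jar4_center and taped_corner below 0.05 m) and (horizontal distance between jar5_center and tray above 0.16 m or horizontal distance between jar5_center and taped_corner below 0.05 m)), for 0.2 s.
At the end, for the whole second after the job is handed in: jars upright in the jar lane in one row from the taped corner, within 5 mm of the long wall, the first within 5 mm of the end wall, gaps in all under 5 mm plus 1.5 mm a jar; scoops flat, open side up, in the scoop lane, along it within 0.25 rad, bowls towards the taped end (angle between each of jar1_center, jar2_center, jar3_center, jar4_center, jar5_center's own z axis and vertical below 0.1 rad and z of jar1_center in the frame of tray between 0.034 and 0.044 m and y of jar1_center in the frame of tray between 0.078 and 0.086 m and z of jar2_center in the frame of tray between 0.034 and 0.044 m and y of jar2_center in the frame of tray between 0.078 and 0.086 m and z of jar3_center in the frame of tray between 0.034 and 0.044 m and y of jar3_center in the frame of tray between 0.078 and 0.086 m and z of jar4_center in the frame of tray between 0.034 and 0.044 m and y of jar4_center in the frame of tray between 0.078 and 0.086 m and z of jar5_center in the frame of tray between 0.034 and 0.044 m and y of jar5_center in the frame of tray between 0.078 and 0.086 m and (x of jar1_center in the frame of tray between -0.119 and -0.11 m or x of jar2_center in the frame of tray between -0.119 and -0.11 m or x of jar3_center in the frame of tray between -0.119 and -0.11 m or x of jar4_center in the frame of tray between -0.119 and -0.11 m or x of jar5_center in the frame of tray between -0.119 and -0.11 m) and (x of jar1_center in the frame of tray between -0.069 and -0.0585 m or x of jar2_center in the frame of tray between -0.069 and -0.0585 m or x of jar3_center in the frame of tray between -0.069 and -0.0585 m or x of jar4_center in the frame of tray between -0.069 and -0.0585 m or x of jar5_center in the frame of tray between -0.069 and -0.0585 m or x of each of jar1_center, jar2_center, jar3_center, jar4_center, jar5_center in the frame of tray below -0.11 m) and (x of jar1_center in the frame of tray between -0.019 and -0.007 m or x of jar2_center in the frame of tray between -0.019 and -0.007 m or x of jar3_center in the frame of tray between -0.019 and -0.007 m or x of jar4_center in the frame of tray between -0.019 and -0.007 m or x of jar5_center in the frame of tray between -0.019 and -0.007 m or x of each of jar1_center, jar2_center, jar3_center, jar4_center, jar5_center in the frame of tray below -0.0585 m) and (x of jar1_center in the frame of tray between 0.031 and 0.0445 m or x of jar2_center in the frame of tray between 0.031 and 0.0445 m or x of jar3_center in the frame of tray between 0.031 and 0.0445 m or x of jar4_center in the frame of tray between 0.031 and 0.0445 m or x of jar5_center in the frame of tray between 0.031 and 0.0445 m or x of each of jar1_center, jar2_center, jar3_center, jar4_center, jar5_center in the frame of tray below -0.007 m) and (x of jar1_center in the frame of tray between 0.081 and 0.096 m or x of jar2_center in the frame of tray between 0.081 and 0.096 m or x of jar3_center in the frame of tray between 0.081 and 0.096 m or x of jar4_center in the frame of tray between 0.081 and 0.096 m or x of jar5_center in the frame of tray between 0.081 and 0.096 m or x of each of jar1_center, jar2_center, jar3_center, jar4_center, jar5_center in the frame of tray below 0.0445 m) and y of scoop1_grip in the frame of tray between -0.108 and 0.04 m and x of scoop1_grip in the frame of tray between -0.14 and 0.14 m and z of scoop1_grip in the frame of tray between 0.003 and 0.016 m and angle between each of scoop1_grip, scoop2_grip, scoop3_grip's own z axis and vertical below 0.15 rad and angle between the x axis of each of scoop1_grip, scoop2_grip, scoop3_grip and the x axis of tray, either way round below 0.25 rad and x of taped_corner in the frame of scoop1_grip above 0.03 m and y of scoop2_grip in the frame of tray between -0.108 and 0.04 m and x of scoop2_grip in the frame of tray between -0.14 and 0.14 m and z of scoop2_grip in the frame of tray between 0.003 and 0.016 m and x of taped_corner in the frame of scoop2_grip above 0.03 m and y of scoop3_grip in the frame of tray between -0.108 and 0.04 m and x of scoop3_grip in the frame of tray between -0.14 and 0.14 m and z of scoop3_grip in the frame of tray between 0.003 and 0.016 m and x of taped_corner in the frame of scoop3_grip above 0.03 m); the robot touches nothing.
It fails at once if the beaker is pushed more than 25 mm or tipped (distance of beaker_center from where it was at the start of the episode above 0.025 m or angle between beaker_center's own z axis and vertical above 0.4 rad).
It fails at once if the test-tube rack is pushed more than 25 mm or tipped (distance of tube_rack_center from where it was at the start of the episode above 0.025 m or angle between tube_rack_center's own z axis and vertical above 0.4 rad).
It fails at once if the wash bottle is pushed more than 25 mm or tipped (distance of wash_bottle_center from where it was at the start of the episode above 0.025 m or angle between wash_bottle_center's own z axis and vertical above 0.4 rad).
Of jar1, jar2, jar3, jar4, jar5 only 3 to 5 are there at a start; the rules pass over those that are not, and their reading is None.
At some moment in a run one of jar1, jar2, jar3, jar4, jar5, scoop1, scoop2, scoop3 may be knocked a few centimetres aside while the robot is not near it.
It also fails if it takes over 210 s, if anything falls off the work surface, if the arm or the gripper's body presses on something with over 40 N, if the wrist force passes 120 N, or if a joint passes its speed limit or range.

## Robot

A 7-joint arm with a two-finger parallel gripper is mounted at the origin on the work surface. World frame = base frame: x ahead of the robot, y to its left, z up, the work surface at z = 0. Lengths are in mm, angles in rad, forces in N, time in s.
With the tool pointing down it reaches from about 425 to 950 mm from the base axis. Payload 16.7 kg.
Tool frame: the origin (TCP) lies at the very end of the fingers, on their centre line; the grasp point (between the pads) lies r.grasp_offset behind it (r.grasp_offset is the distance from the TCP to the grasp point, in mm); y points along the fingers, z is the direction in which the jaws open and shut, and the axes are right-handed (so a half turn about y gives the same grasp; the last joint's range is limited). The gripper opens to 94 mm and grips with 3 to 60 N. Pads are 16 mm wide; open, the fingers measure 119 mm over their backs; the gripper's body (75 mm by 177 mm) begins 78 mm behind the grasp point.
Start: joints at [-0.149, 0.426, 0.074, 1.606, -0.034, 1.111, -0.067], TCP at [674.962, -0.018, 205.467] pointing down, gripper open.
Joint ranges: [-2.85, 2.85], [-0.5, 2.14], [-1.23, 1.37], [0.21, 2.46], [-1.02, 4.16], [0.16, 2.05], [-2.73, 2.73]. Speed limits (rad/s): [1.89, 1.89, 2.39, 2.39, 3.01, 3.01, 3.01].

## Interface

Orientations are given as a rotation vector (axis times angle).
In Python, from bench import r gives the robot as it stands.
- The arm moves only by the tool arm_command, never from a script. Its argument "increments" is a list that holds one entry, the list of rows, each a list of 5 numbers: the shift along the tool's x, y, z in mm, then the turn about the tool's y in rad, then the opening, from -1 (shut) to 1 (fully open). A call has 1 to 20 rows; each row is the pose to reach, as a shift and turn from the pose commanded when the call began, along the tool's axes at that moment; what a row does not reach only later rows make up. A row lasts 1/10 s, in which the tool goes at most 50 mm and 8.59 degrees, less where a joint would pass 70% of its speed; a pose out of reach is approached as far as the arm can. A call with a gripper value outside its range is refused whole. The fingers move at their own pace and stop on an object; the grip force is fixed at half the most. Time passes only in rows, so rows that repeat a pose let the fingers close. It gives the time, the measured TCP pose, the force and the opening at its end, in the units of the state.
- r.sense(): the state, without advancing time (a new reading comes with each control period).
- r.read_camera(name): name is "scene" or "side" or "wrist"; returns a dict with "img" (480x640x3 uint8, red, green, blue), "z_map" (480x640 float32, mm along the optical axis (not along the pixel's ray), 0 where there is no reading), "camera_matrix" (3x3 intrinsics, pixels), "k1" (the pictures are not rectified: a ray, as slopes to the right and down, at radius r is drawn at 1 + k1 r^2 times it, then the intrinsics apply), "world_to_cam" (4x4, takes a point from world to camera coordinates); the wrist camera has in their place "mount" (4x4, takes a point from camera to tool coordinates, whose origin is the TCP and whose axes are the tool frame's). Camera axes: x right, y up, looking along -z (the intrinsics and any distortion apply to the point x, -y, -z); pixel columns grow to the right and rows downward; lengths in mm; the calibration is good to about 2 mm. A picture is of the moment at which its call begins: read the wrist's pose just before it.
- r.sign_off(): hands the job in, once; it reports no verdict.
The state is a dict: "time": time; "joint_pos": joint angles; "joint_vel": joint speeds; "joint_torque": joint torques, N m; "ee_pos": TCP position; "tcp_rot": TCP orientation; "wrist_force": force on the tool from outside, world axes, zero at the start; "moment": the same for the moment, N m; "gripper_width": finger opening in mm.
Only numpy, scipy, OpenCV 4.12 (cv2) and the standard library are available. Lean on these libraries where they do the work, as an engineer would, in place of code of your own. Each camera call takes 0.05 s, during which the arm holds its last target.

## Working session

There is one attempt and no reset: what is moved stays moved. The work goes in short steps, Python scripts to look and compute and a tool call to move; the robot and the scene stay as the last step left them, time stands still between calls to the robot, and variables do not carry over. Pictures are saved under pics/ and viewed, and the job is handed in when it is done.

Besides the shell and the picture viewer there is one more tool, called after "Call:" as name(argument=value, ...), one argument or row to a line, values as JSON. arm_command: Moves the arm, as the interface text tells. Its arguments: {"type":"object","properties":{"increments":{"type":"array"}},"required":["increments"]}

```bash
ls; mkdir -p pics; python3 - <<'E'
from bench import r
import cv2,numpy as np
s=r.sense();print(s, r.grasp_offset)
for n in ["scene","side","wrist"]:
    c=r.read_camera(n);cv2.imwrite(f"pics/{n}0.png",c["img"][:,:,::-1]);np.savez(f"{n}0.npz",**c)
    print(n,c["camera_matrix"],c["k1"],c.get("world_to_cam",c.get("mount")))
E
```

```text
pics
{'time': 0.0, 'joint_pos': array([-0.14950293,  0.42670303,  0.07380375,  1.6065953 , -0.03408127,
        1.1108056 , -0.06708142]), 'joint_vel': array([-0.00094625, -0.00166818,  0.00080677, -0.00104826, -0.00026164,
       -0.00066222,  0.00073561]), 'joint_torque': array([-4.09355038e-03, -9.35844111e+01,  3.66462663e+00, -4.54201269e+01,
       -4.89189907e-02,  2.02478352e-02, -6.48899413e-05]), 'ee_pos': array([ 6.74564969e+02, -4.46591443e-03,  2.04798709e+02]), 'tcp_rot': array([-1.21020461,  1.21004834, -1.20864219]), 'wrist_force': array([-0.29194001, -0.50124228,  0.02486389]), 'moment': array([-0.01382128, -0.00899858,  0.00440827]), 'gripper_width': 93.94621131609104} 18.8
scene [[503.45822475   0.         316.35416177]
 [  0.         503.45822475 240.07549737]
 [  0.           0.           1.        ]] -0.008364755317873897 [[-1.83364424e-01  9.82888702e-01 -1.75296338e-02  1.70736038e+02]
 [-7.40058297e-01 -1.26281467e-01  6.60580585e-01  3.30696837e+02]
 [ 6.47063525e-01  1.34099929e-01  7.50550467e-01 -1.52265707e+03]
 [ 0.00000000e+00  0.00000000e+00  0.000000
[... 166 characters left out ...]
9345730752 [[ 9.96440752e-01 -8.38780216e-02  8.38487475e-03 -5.36308883e+02]
 [ 3.99605711e-02  5.57602833e-01  8.29145484e-01 -2.36735360e+01]
 [-7.42225127e-02 -8.25859284e-01  5.58970000e-01 -1.26883884e+03]
 [ 0.00000000e+00  0.00000000e+00  0.00000000e+00  1.00000000e+00]]
wrist [[355.37941073   0.         313.53127544]
 [  0.         355.37941073 243.31538235]
 [  0.           0.           1.        ]] 0.0105826598291878 [[ 5.58401637e-04 -9.67397826e-01 -2.53261002e-01 -7.32741146e+01]
 [ 1.37620945e-03  2.53261545e-01 -9.67396866e-01 -1.79556194e+02]
 [ 9.99998897e-01  1.91655811e-04  1.47276369e-03 -2.33051582e-01]
 [ 0.00000000e+00  0.00000000e+00  0.00000000e+00  1.00000000e+00]]
```

View pics/scene0.png

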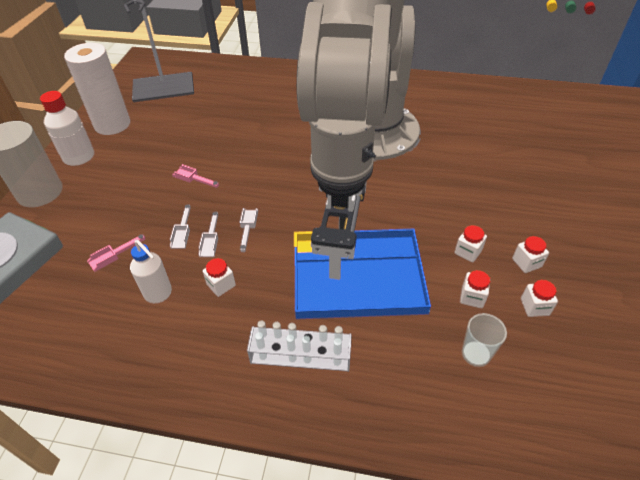

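View pics/side0.png

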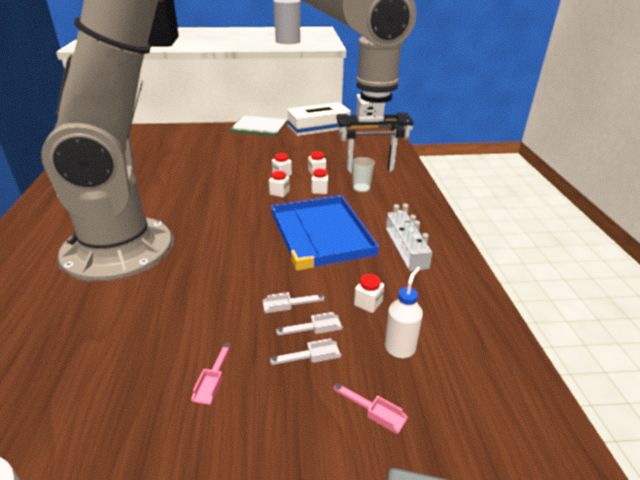

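View pics/wrist0.png

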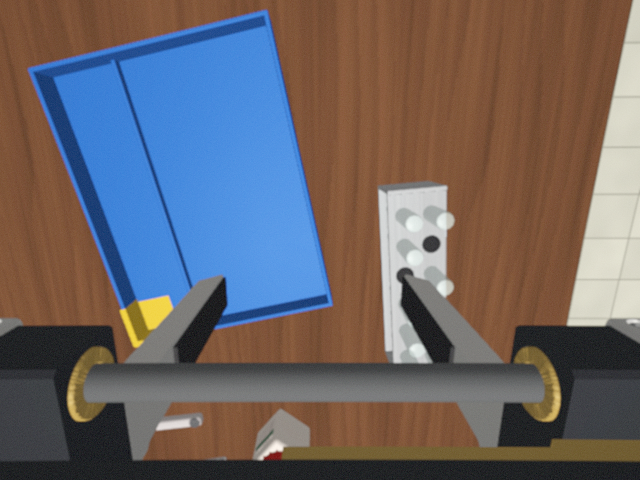

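The scene shows 5 jars: one at (218,276) in the scene image, and four at (471,243), (531,254), (476,289) and (540,298). The three metal scoops are at (180,227), (208,235) and (249,228). The pink scoops at (195,177) and (115,252) are look-alikes. The tray's taped corner is at (303,241). Next I build an orthographic map from the depth data.

```bash
cat > h.py <<'E'
import numpy as np,cv2
from scipy.spatial.transform import Rotation as R
def cloud(c,T=None):
    """world points HxWx3"""
    K=c["camera_matrix"];k1=float(c["k1"]);z=c["z_map"].astype(float)
    v,u=np.mgrid[0:z.shape[0],0:z.shape[1]]
    xd=(u-K[0,2])/K[0,0];yd=(v-K[1,2])/K[1,1]
    x,y=xd.copy(),yd.copy()
    for _ in range(6):
        f=1+k1*(x*x+y*y);x=xd/f;y=yd/f
    P=np.stack([x*z,-y*z,-z,np.ones_like(z)],-1)
    M=np.linalg.inv(c["world_to_cam"]) if T is None else T
    W=(P@M.T)[...,:3]; W[z<=0]=np.nan
    return W
def wristT(c,s):
    T=np.eye(4);T[:3,:3]=R.from_rotvec(s["tcp_rot"]).as_matrix();T[:3,3]=s["ee_pos"];return T@c["mount"]
def proj(c,p,T=None):
    M=c["world_to_cam"] if T is None else np.linalg.inv(T)
    q=M@np.append(p,1);x,y=q[0]/-q[2],-q[1]/-q[2];f=1+c["k1"]*(x*x+y*y)
    K=c["camera_matrix"];return K[0,0]*x*f+K[0,2],K[1,1]*y*f+K[1,2]
def masks(img):
    hsv=cv2.cvtColor(img,cv2.COLOR_RGB2HSV);h,s,v=[hsv[...,i] for i in range(3)]
    return dict(red=((h<6)|(h>174))&(s>180)&(v>120),blue=(h>100)&(h<125)&(s>150)&(v>50),
      yellow=(h>18)&(h<32)&(s>180)&(v>120),grey=(s<60)&(v>90))
E
python3 - <<'E'
from h import *
for n in ["scene","side"]:
    c=dict(np.load(f"{n}0.npz"));W=cloud(c);m=masks(c["img"])
    ok=np.isfinite(W[...,2])&(W[...,0]>300)&(W[...,0]<1000)&(abs(W[...,1])<480)
    print(n,"table z",np.nanmedian(W[...,2][ok]))
    cnt,l,st,ce=cv2.connectedComponentsWithStats((m["red"]&ok).astype(np.uint8))
    for i in range(1,cnt):
        if st[i,4]>30:
            P=W[(l==i)];zz=np.nanmax(P[:,2]);t=P[P[:,2]>64]
            print("lid",ce[i].round(),len(t),t.mean(0).round(1),np.ptp(t,0).round())
    b=W[m["blue"]&ok];b=b[(b[:,2]>26)&(b[:,2]<36)]
    rect=cv2.minAreaRect(b[:,:2].astype(np.float32));print("tray",rect,cv2.boxPoints(rect).round(1).tolist())
    g=m["grey"]&ok&(W[...,2]>5)&(W[...,2]<26)&(W[...,1]<0)
    cnt,l,st,ce=cv2.connectedComponentsWithStats(g.astype(np.uint8))
    for i in range(1,cnt):
        if st[i,4]>60:
            P=W[l==i];rect=cv2.minAreaRect(P[:,:2].astype(np.float32));print("grey",ce[i].round(),st[i,4],rect)
    # ortho
    O=np.zeros((700,960,3),np.uint8);
    xs=(W[...,0]-300);ys=(W[...,1]+480)
    o=ok
    O[xs[o].astype(int),ys[o].astype(int)]=c["img"][o][:,::-1]
    O=cv2.dilate(O,np.ones((3,3)))
    cv2.imwrite(f"pics/ortho_{n}.png",cv2.resize(O,(800,583)))
E
```

```text
scene table z 2.5074836107772853
lid [473. 233.] 243 [442.2 274.6  70.5] [47. 42. 12.]
lid [535. 244.] 251 [453.6 408.4  70.5] [45. 43. 13.]
lid [216. 267.] 273 [ 636.6 -275.3   71. ] [45. 44. 11.]
lid [479. 279.] 300 [574.  282.7  70.6] [45. 43. 10.]
lid [544. 289.] 318 [576.7 414.9  71.5] [46. 46. 13.]
tray ((554.0545654296875, 26.66595458984375), (227.43601989746094, 287.1927490234375), 12.396273612976074) [[412.20001220703125, 142.5], [473.79998779296875, -138.0], [695.9000244140625, -89.19999694824219], [634.2999877929688, 191.3000030517578]]
grey [181. 228.] 330 ((478.2735595703125, -425.541748046875), (138.75164794921875, 37.718772888183594), 9.223011016845703)
grey [247. 227.] 318 ((464.41558837890625, -262.9817199707031), (138.44354248046875, 36.365386962890625), 7.773728370666504)
grey [210. 236.] 349 ((490.6229553222656, -347.484619140625), (141.409912109375, 37.34001541137695), 9.268960952758789)
grey [222. 288.] 147 ((651.8842163085938, -273.32659912109375), (32.14082717895508, 65.49398803710938), 8.00185775756836)
grey [159. 296.] 166 ((690.4430541992188, -400.364898681
[... 796 characters left out ...]
562, -120.6469497680664), (54.644962310791016, 91.3397445678711), 1.2755249738693237)
grey [290. 300.] 379 ((463.95806884765625, -262.15411376953125), (138.70216369628906, 41.045509338378906), 9.64804744720459)
grey [367. 304.] 184 ((634.935791015625, -294.9716796875), (63.20232391357422, 34.12845993041992), 0.7344289422035217)
grey [312. 324.] 451 ((492.2064208984375, -347.9324645996094), (138.07984924316406, 39.53500747680664), 9.517114639282227)
grey [308. 352.] 519 ((479.46917724609375, -424.6614685058594), (139.36228942871094, 39.522029876708984), 7.553160190582275)
grey [399. 350.] 221 ((673.0470581054688, -432.6619567871094), (25.159900665283203, 60.878692626953125), 75.2123794555664)
```

```bash
cat >> h.py <<'E'
tray_c=np.array([554.1,25.5]);tray_a=np.radians(102.45)
def t2w(x,y):
    c,s=np.cos(tray_a),np.sin(tray_a);return tray_c+np.array([c*x-s*y,s*x+c*y])
def w2t(p):
    c,s=np.cos(tray_a),np.sin(tray_a);d=np.asarray(p)[:2]-tray_c;return np.array([c*d[0]+s*d[1],-s*d[0]+c*d[1]])
def goto(r,x,y,z,phi=None):
    """print increments to a world TCP pose; phi=world angle deg of jaw (tool z)"""
    s=r.sense();M=R.from_rotvec(s["tcp_rot"]).as_matrix();p=s["ee_pos"]
    d=M.T@(np.array([x,y,z])-p);ph=np.degrees(np.arctan2(M[1,2],M[0,2]))
    t=None if phi is None else np.radians(-(phi-ph))
    print("t",round(s["time"],1),"pose",p.round(1),"phi",round(ph,2),"tilt",round(np.degrees(np.arccos(-M[2,1])),2),"F",s["wrist_force"].round(1),"w",round(s["gripper_width"],1));print("  -> shift",d.round(1),"turn",None if t is None else round(t,3))
def snap(r,n,name,crop=None,scale=1):
    s=r.sense();c=r.read_camera(n);im=c["img"][:,:,::-1]
    if crop: im=im[crop[1]:crop[3],crop[0]:crop[2]]
    cv2.imwrite(f"pics/{name}.png",cv2.resize(im,None,fx=scale,fy=scale));return c,s
E
python3 - <<'E'
from h import *
from bench import r
for q in [(-115,83),(-65,83),(-15,83),(35,83),(85,83),(0,-72),(0,-30),(0,12)]: print(q,t2w(*q).round(1))
goto(r,636,-276.5,205,0)
c=dict(np.load("scene0.npz"));W=cloud(c)
for n,u,v in [("beaker",484,322),("rackL",250,340),("rackR",350,350),("bottle",141,252)]: print(n,W[v-2:v+3,u-2:u+3].reshape(-1,3).round())if n=="x" else print(n,W[v,u].round())
E
```

```text
(-115, 83) [ 497.8 -104.7]
(-65, 83) [487.1 -55.9]
(-15, 83) [476.3  -7. ]
(35, 83) [465.5  41.8]
(85, 83) [454.7  90.6]
(0, -72) [624.4  41. ]
(0, -30) [583.4  32. ]
(0, 12) [542.4  22.9]
t 0.1 pose [674.7  -0.  205. ] phi -0.0 tilt 0.05 F [-0.5 -0.3  0.3] w 93.9
  -> shift [276.5   0.  -38.7] turn -0.0
beaker [680. 290.  73.]
rackL [ 789. -159.   55.]
rackR [776.  38.  54.]
bottle [ 680. -409.  146.]
```

View pics/ortho_scene.png

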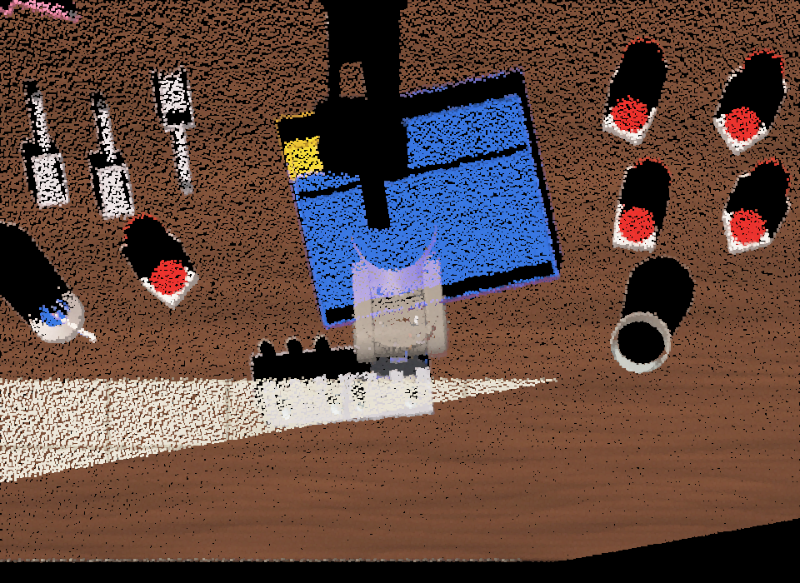

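The orthographic map shows the jar near the wash bottle turned about 40°, and the tray turned about 12°, with its jar lane facing the robot. Next I hover over that jar.

Call:
arm_command(
  increments=[
    [[276, 0, -39, 0, 1], [276, 0, -39, 0, 1], [276, 0, -39, 0, 1], [276, 0, -39, 0, 1], [276, 0, -39, 0, 1], [276, 0, -39, 0, 1], [276, 0, -39, 0, 1], [276, 0, -39, 0, 1], [276, 0, -39, 0, 1], [276, 0, -39, 0, 1]],
  ],
)

```text
time: 1.15
ee_pos: [636.5, -274.3, 205.4]
tcp_rot: [-1.21, 1.208, -1.207]
wrist_force: [-0.3, 0.0, 0.1]
gripper_width: 94.1
```

```bash
cat > jar.py <<'E'
import sys
from h import *
from bench import r
def measure(name,near=None,zlo=10,rad=45,axes=True):
    """yaw/centre of jar below tool from wrist depth"""
    c,s=snap(r,"wrist",name);T=wristT(c,s);W=cloud(c,T);p=s["ee_pos"] if near is None else np.array(near)
    m=masks(c["img"])
    d=np.hypot(W[...,0]-p[0],W[...,1]-p[1])
    lid=m["red"]&(d<rad)&(W[...,2]>55);L=W[lid]
    if len(L)<20: print("no lid");return
    (lx,ly),lr=cv2.minEnclosingCircle(L[:,:2].astype(np.float32))
    lm=(L[:,:2].max(0)+L[:,:2].min(0))/2
    d=np.hypot(W[...,0]-lx,W[...,1]-ly)
    top=(d<40)&(W[...,2]>46)&(W[...,2]<60)
    B=W[top];rect=cv2.minAreaRect(B[:,:2].astype(np.float32)) if len(B)>10 else None
    print("lid circ",round(lx,1),round(ly,1),round(lr,1),"mean",L.mean(0).round(1),"n",len(L),"mid",lm.round(1));print("body-top rect",rect,len(B))
    side=(d<45)&(W[...,2]>12)&(W[...,2]<52);S=W[side];
    print("side n",len(S), cv2.minAreaRect(S[:,:2].astype(np.float32)) if len(S)>10 else None)
    return c,s,W
if __name__=="__main__": measure(sys.argv[1]); 
E
python3 jar.py w1
```

```text
lid circ 635.2 -275.0 22.2 mean [ 636.3 -265.5   69.8] n 168 mid [ 634.8 -272.8]
body-top rect ((634.8569946289062, -275.3707275390625), (49.94519805908203, 50.00792694091797), 51.49535369873047) 823
side n 379 ((634.6851196289062, -275.2107238769531), (49.94853973388672, 50.45582580566406), 51.43463897705078)
```

View pics/w1.png

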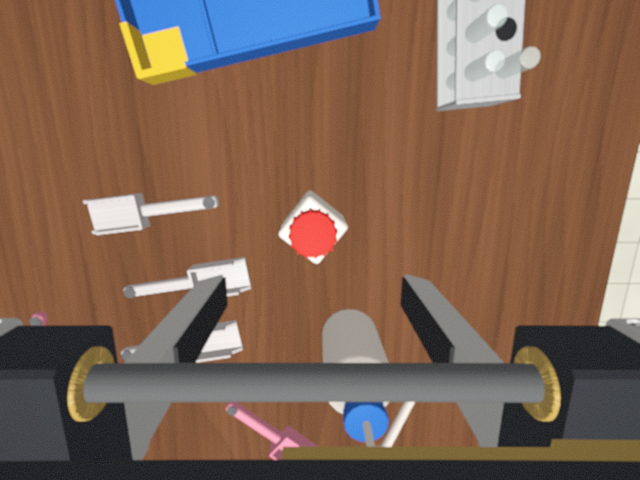

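The wrist image shows the jar at (313,230), turned 51.5°, centre (634.8, -275.3). The wash bottle is at (360,370), and a jaw angle of 51.5° clears it.

```bash
python3 -c "
from h import *
from bench import r
goto(r,634.8,-275.3,31,51.5)"
```

```text
t 1.2 pose [ 636.4 -274.5  205.5] phi 0.11 tilt 0.03 F [-0.1  0.7 -0.2] w 94.0
  -> shift [  0.9 174.5  -1.6] turn -0.897
```

Call:
arm_command(
  increments=[
    [[1, 0, -1.6, -0.3, 1], [1, 0, -1.6, -0.6, 1], [1, 40, -1.6, -0.897, 1], [1, 70, -1.6, -0.897, 1], [1, 90, -1.6, -0.897, 1], [1, 110, -1.6, -0.897, 1], [1, 130, -1.6, -0.897, 1], [1, 150, -1.6, -0.897, 1], [1, 165, -1.6, -0.897, 1], [1, 174.5, -1.6, -0.897, 1], [1, 174.5, -1.6, -0.897, 1], [1, 174.5, -1.6, -0.897, 1], [1, 174.5, -1.6, -0.897, 1]],
  ],
)

```text
time: 2.5
ee_pos: [635.0, -277.2, 32.0]
tcp_rot: [-1.506, 0.526, -0.528]
wrist_force: [-0.5, 0.3, 1.0]
gripper_width: 94.0
```

```bash
python3 -c "
from h import *
from bench import r
goto(r,634.8,-275.3,31,51.5)"
```

```text
t 2.5 pose [ 635.  -277.2   32. ] phi 51.39 tilt 0.08 F [-0.5  0.3  1. ] w 94.0
  -> shift [-1.3  1.   1.4] turn -0.002
```

Call:
arm_command(
  increments=[
    [[-1.3, 1, 1.4, 0, 1], [-1.3, 1, 1.4, 0, -1], [-1.3, 1, 1.4, 0, -1], [-1.3, 1, 1.4, 0, -1], [-1.3, 1, 1.4, 0, -1], [-1.3, 1, 1.4, 0, -1], [-1.3, 1, 1.4, 0, -1], [-1.3, 1, 1.4, 0, -1], [-1.3, 1, 1.4, 0, -1], [-1.3, -20, 1.4, 0, -1], [-1.3, -60, 1.4, 0, -1], [-1.3, -90, 1.4, 0, -1], [-1.3, -90, 1.4, 0, -1], [-1.3, -90, 1.4, 0, -1]],
  ],
)

```text
time: 3.9
ee_pos: [634.3, -275.2, 121.3]
tcp_rot: [-1.506, 0.527, -0.528]
wrist_force: [-0.2, 0.1, -2.2]
gripper_width: 50.1
```

```bash
python3 -c "
from h import *
from bench import r
p=t2w(-108,76);print(p)
goto(r,p[0],p[1],90,12.45)
snap(r,'side','s2')"
```

```text
[503.17063258 -96.34498157]
t 3.9 pose [ 634.3 -275.2  121.3] phi 51.39 tilt 0.04 F [-0.2  0.1 -2.2] w 50.1
  -> shift [-214.1   31.2   57.9] turn 0.68
```

View pics/s2.png

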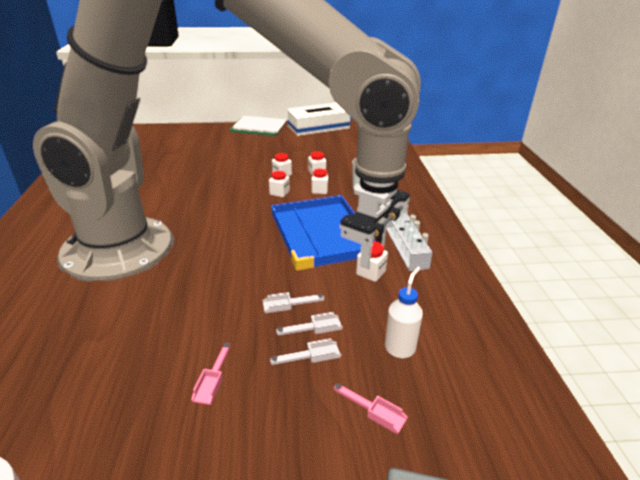

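The side image shows the jar held upright at (372,262). Now I carry it over the lane.

Call:
arm_command(
  increments=[
    [[-40, 0, 11, 0.12, -1], [-80, 0, 22, 0.25, -1], [-120, 0, 33, 0.38, -1], [-160, 0, 45, 0.5, -1], [-200, 0, 54, 0.62, -1], [-214, 0, 58, 0.68, -1], [-214, 0, 58, 0.68, -1], [-214, 20, 58, 0.68, -1], [-214, 31, 58, 0.68, -1], [-214, 31, 58, 0.68, -1], [-214, 31, 58, 0.68, -1], [-214, 31, 58, 0.68, -1]],
  ],
)

```text
time: 5.15
ee_pos: [503.5, -96.6, 90.3]
tcp_rot: [-1.304, 1.048, -1.048]
wrist_force: [0.1, 0.8, -1.4]
gripper_width: 50.1
```

```bash
cat > traym.py <<'E'
import sys
from h import *
from bench import r
c,s=snap(r,"wrist",sys.argv[1]);W=cloud(c,wristT(c,s));m=masks(c["img"])
fine=m["blue"]|m["yellow"];B=W[fine];B=B[(B[:,2]>28)&(B[:,2]<33)]
T=np.array([w2t(b) for b in B]);
# rim lines in tray frame
for ax,val,n in [(0,-142,"x-"),(0,142,"x+"),(1,110,"y+"),(1,-110,"y-")]:
    k=abs(T[:,ax]-val)<9;o=T[k][:,1-ax];k2=k.copy();k2[k]=abs(o)<(130 if ax else 100)
    q=T[k2]
    if len(q)>40: print(n,len(q),"mid",np.median(q[:,ax]).round(2),"extremes",np.percentile(q[:,ax],[2,98]).round(1),"span",q[:,1-ax].min().round(),q[:,1-ax].max().round(),"slope",np.polyfit(q[:,1-ax],q[:,ax],1)[0].round(4))
S=W[(m["blue"])];S=S[S[:,2]<8];print("floor z",np.median(S[:,2]),len(S))
E
python3 traym.py w3; python3 -c "
from h import *
from bench import r
p=t2w(-108,76)
goto(r,p[0],p[1],50,12.45)"
```

```text
x- 799 mid -138.67 extremes [-140.6 -137.2] span -100.0 16.0 slope 0.0009
y+ 1420 mid 108.95 extremes [107.2 110.9] span -95.0 51.0 slope -0.0033
y- 2022 mid -109.4 extremes [-111.9 -107.6] span -130.0 50.0 slope -0.0021
floor z 4.2379502441060595 79913
t 5.2 pose [503.6 -96.6  90.4] phi 12.42 tilt 0.03 F [-0.1 -1.1 -1.4] w 49.7
  -> shift [-0.3 40.4 -0.3] turn -0.001
```

View pics/w3.png

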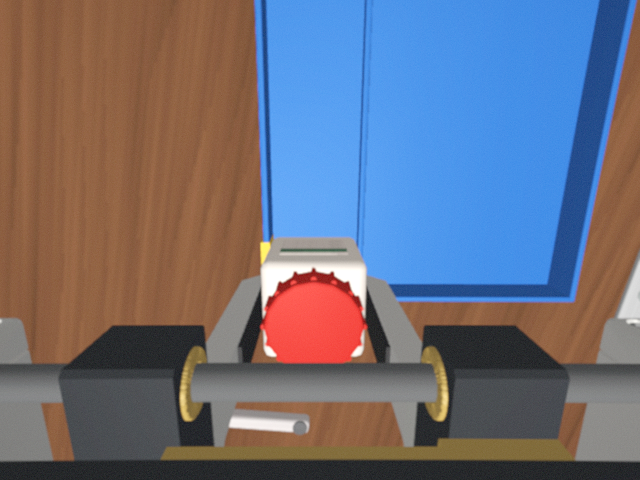

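```bash
sed -i 's/^tray_c=.*/tray_a=np.radians(102.3);tray_c=np.array([554.1,25.5])+3.2*np.array([np.cos(tray_a),np.sin(tray_a)])-.2*np.array([-np.sin(tray_a),np.cos(tray_a)])/' h.py; python3 -c "
from h import *
from bench import r
print(tray_c)
p=t2w(-108,76)
goto(r,p[0],p[1],36,12.3)"
```

```text
[553.61371188  28.66915192]
t 5.2 pose [503.6 -96.6  90.4] phi 12.42 tilt 0.03 F [-0.1 -1.1 -1.4] w 49.7
  -> shift [-3.7 54.4 -0.4] turn 0.002
```

Call:
arm_command(
  increments=[
    [[-3.7, 15, -0.4, 0.002, -1], [-3.7, 30, -0.4, 0.002, -1], [-3.7, 42, -0.4, 0.002, -1], [-3.7, 49, -0.4, 0.002, -1], [-3.7, 54, -0.4, 0.002, -1], [-3.7, 54, -0.4, 0.002, -1], [-3.7, 54, -0.4, 0.002, -1]],
  ],
)

```text
time: 5.9
ee_pos: [502.2, -92.8, 36.3]
tcp_rot: [-1.303, 1.049, -1.05]
wrist_force: [-0.2, -0.2, -2.4]
gripper_width: 49.4
```

```bash
python3 -c "
from h import *
from bench import r
p=t2w(-115,83)
goto(r,p[0],p[1],36,12.3); print(w2t(r.sense()['ee_pos']))"
```

```text
t 5.9 pose [502.2 -92.8  36.3] phi 12.31 tilt 0.01 F [-0.2 -0.2 -2.4] w 49.4
  -> shift [ 7.2  0.3 -6.9] turn 0.0
[-107.75210084   76.11382359]
```

Call:
arm_command(
  increments=[
    [[3, 1, -2, 0, -1], [6, 1, -5, 0, -1], [7, 1, -6.5, 0, -1], [8, 1, -7, 0, -1], [9, 1, -7, 0, -1], [9, 1, -7, 0, -1], [9, 1, -7, 0, -1]],
  ],
)

```text
time: 6.6
ee_pos: [498.0, -100.9, 35.4]
tcp_rot: [-1.301, 1.048, -1.048]
wrist_force: [2.9, 14.0, -1.9]
gripper_width: 49.9
```

```bash
python3 -c "
from h import *
from bench import r
p=t2w(-115,83)
goto(r,p[0],p[1],36,12.3); print(w2t(r.sense()['ee_pos']))"
```

```text
t 6.6 pose [ 498.  -100.9   35.4] phi 12.39 tilt 0.16 F [ 2.9 14.  -1.9] w 49.9
  -> shift [ 0.2 -0.6 -1.1] turn 0.002
[-114.75319022   81.9322871 ]
```

Call:
arm_command(
  increments=[
    [[0.3, 0, -1, 0, -1], [0.3, 0, -2, 0, -1], [0.3, 0, -3, 0, -1], [0.3, 0, -3.5, 0, -1], [0.3, 0, -3.5, 0, -1]],
  ],
)

```text
time: 7.1
ee_pos: [497.9, -101.3, 35.9]
tcp_rot: [-1.298, 1.043, -1.05]
wrist_force: [18.0, 17.3, -14.6]
gripper_width: 49.9
```

```bash
python3 -c "
from h import *
from bench import r
p=t2w(-115,83)
goto(r,p[0],p[1],36,12.3); print(w2t(r.sense()['ee_pos']))"
```

```text
t 7.1 pose [ 497.9 -101.3   35.9] phi 12.47 tilt 0.44 F [ 18.   17.3 -14.6] w 49.9
  -> shift [-0.1 -0.1 -0.9] turn 0.003
[-115.09321546   82.13642867]
```

Call:
arm_command(
  increments=[
    [[-0.2, 0.5, 2, 0, -1], [-0.2, 0.5, 2, 0, -1], [-0.2, 0.5, 2, 0, 0.6], [-0.2, 0.5, 2, 0, 0.6], [-0.2, 0.5, 2, 0, 0.6], [-0.2, 0.5, 2, 0, 0.6], [-0.2, -40, 2, 0, 0.6], [-0.2, -90, 2, 0, 0.6], [-0.2, -130, 2, 0, 0.6], [-60, -170, 2, 0, 1], [-110, -170, 2, 0, 1], [-110, -170, 2, 0, 1], [-110, -170, 2, 0, 1]],
  ],
)

```text
time: 8.4
ee_pos: [471.9, 6.5, 205.8]
tcp_rot: [-1.303, 1.046, -1.047]
wrist_force: [-0.6, -0.3, 0.2]
gripper_width: 93.7
```

```bash
cat > jt.py <<'E'
# jar poses in tray from wrist camera
import sys
from h import *
from bench import r
c,s=snap(r,"wrist",sys.argv[1]);W=cloud(c,wristT(c,s));m=masks(c["img"])
l0=m["red"]&(W[...,2]>66)&(W[...,2]<80)
n,l,st,ce=cv2.connectedComponentsWithStats(l0.astype(np.uint8))
for i in range(1,n):
    if st[i,4]<100: continue
    L=W[l==i];(x,y),q=cv2.minEnclosingCircle(L[:,:2].astype(np.float32));t=w2t([x,y])
    print("lid px",ce[i].round(),"world",round(x,1),round(y,1),"tray",t.round(1),"r",round(q,1),"z",L[:,2].mean().round(1))
E
python3 jt.py w4; python3 traym.py w4b
```

```text
lid px [317. 344.] world 496.5 -100.9 tray [-114.4   83.4] r 22.8 z 73.6
x- 235 mid -141.42 extremes [-143.1 -139.8] span -36.0 53.0 slope -0.0004
x+ 901 mid 140.78 extremes [139.2 142.4] span -100.0 100.0 slope 0.0016
y+ 778 mid 109.33 extremes [107.8 111. ] span -98.0 130.0 slope 0.0002
y- 945 mid -109.31 extremes [-111.3 -107.7] span -130.0 130.0 slope 0.0009
floor z 4.256263462244476 45005
```

View pics/w4.png

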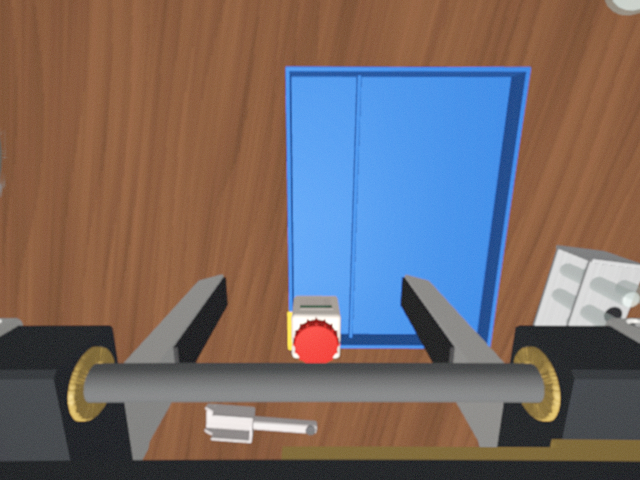

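Jar 1 is at the corner, at tray (-114.4, 83.4); its lid is at (317,344) in the wrist image. Next I hover over the four-jar group.

```bash
python3 -c "
from h import *
from bench import r
goto(r,515,330,230,0)"
```

```text
t 8.5 pose [472.1   3.5 205. ] phi 12.34 tilt 0.01 F [-1.8 -0.6 -0.5] w 94.2
  -> shift [-309.8  -25.1  111.6] turn 0.215
```

Call:
arm_command(
  increments=[
    [[-45, -10, 16, 0.1, 1], [-90, -25, 32, 0.215, 1], [-135, -25, 48, 0.215, 1], [-180, -25, 65, 0.215, 1], [-225, -25, 81, 0.215, 1], [-270, -25, 97, 0.215, 1], [-310, -25, 112, 0.215, 1], [-310, -25, 112, 0.215, 1], [-310, -25, 112, 0.215, 1], [-310, -25, 112, 0.215, 1], [-310, -25, 112, 0.215, 1]],
  ],
)

```text
time: 9.6
ee_pos: [516.1, 328.7, 230.0]
tcp_rot: [-1.208, 1.211, -1.212]
wrist_force: [-0.4, -0.0, 0.2]
gripper_width: 94.0
```

```bash
cat > jb.py <<'E'
# bench jars in wrist view: body-top rects
import sys
from h import *
from bench import r
c,s=snap(r,"wrist",sys.argv[1]);W=cloud(c,wristT(c,s));m=masks(c["img"])
l0=m["red"]&(W[...,2]>60)&(W[...,2]<80)
n,l,st,ce=cv2.connectedComponentsWithStats(l0.astype(np.uint8))
for i in range(1,n):
    if st[i,4]<80: continue
    L=W[l==i];(x,y),q=cv2.minEnclosingCircle(L[:,:2].astype(np.float32))
    d=np.hypot(W[...,0]-x,W[...,1]-y)
    B=W[(d<42)&(W[...,2]>46)&(W[...,2]<62)]
    print("lid px",ce[i].round(),round(x,1),round(y,1),round(q,1),"z",L[:,2].mean().round(1),"rect",[np.round(v,1).tolist() for v in cv2.minAreaRect(B[:,:2].astype(np.float32))] if len(B)>20 else None,len(B))
E
python3 jb.py w5
```

```text
lid px [384. 127.] 574.9 418.9 22.1 z 70.3 rect [[574.4, 418.6], [50.1, 50.5], 13.7] 889
lid px [233. 133.] 448.6 414.0 21.5 z 70.5 rect [[451.3, 411.7], [49.9, 50.0], 32.5] 871
lid px [374. 260.] 572.8 287.8 21.8 z 69.1 rect [[571.8, 285.3], [50.3, 49.9], 82.8] 746
lid px [245. 262.] 441.5 282.9 21.1 z 68.2 rect [[440.2, 278.2], [49.8, 49.8], 63.0] 703
```

View pics/w5.png

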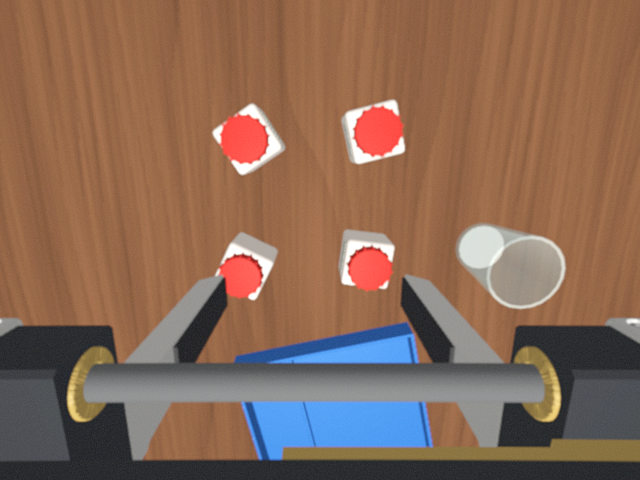

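The jars are at (384,127), (233,133), (374,260) and (245,262), and the beaker is at (520,270). I take the jar at (245,262) next.

```bash
python3 jb.py w5b; python3 -c "
from h import *
from bench import r
goto(r,440.2,277.5,31,-27)"
```

```text
lid px [384. 127.] 575.1 418.2 22.1 z 70.3 rect [[574.5, 418.3], [50.0, 50.1], 14.0] 886
lid px [236. 134.] 450.9 411.9 22.2 z 70.4 rect [[451.2, 411.7], [50.0, 50.0], 32.6] 872
lid px [374. 260.] 572.4 287.7 21.6 z 69.1 rect [[572.0, 285.4], [50.1, 50.1], 83.0] 744
lid px [244. 262.] 441.8 283.3 20.4 z 68.0 rect [[440.4, 278.6], [49.1, 49.6], 62.9] 693
t 9.7 pose [515.9 329.3 230.2] phi -0.1 tilt 0.02 F [-0.1 -0.2 -0.1] w 93.5
  -> shift [ 51.9 199.2 -75.7] turn 0.47
```

Call:
arm_command(
  increments=[
    [[20, 20, -30, 0.12, 1], [40, 40, -60, 0.24, 1], [52, 60, -76, 0.36, 1], [52, 90, -76, 0.47, 1], [52, 115, -76, 0.47, 1], [52, 135, -76, 0.47, 1], [52, 155, -76, 0.47, 1], [52, 175, -76, 0.47, 1], [52, 190, -76, 0.47, 1], [52, 199, -76, 0.47, 1], [52, 199, -76, 0.47, 1], [52, 199, -76, 0.47, 1], [52, 199, -76, 0.47, 1]],
  ],
)

```text
time: 11.0
ee_pos: [440.0, 278.8, 31.8]
tcp_rot: [-0.947, 1.546, -1.546]
wrist_force: [-0.1, 0.6, 0.1]
gripper_width: 94.2
```

```bash
python3 -c "
from h import *
from bench import r
snap(r,'wrist','w6')
goto(r,440.2,277.5,31,-27)"
```

```text
t 11.1 pose [440.  278.8  31.8] phi -26.94 tilt 0.07 F [ 0.1 -0.5  0.3] w 94.1
  -> shift [1.1 0.8 0.8] turn 0.001
```

View pics/w6.png

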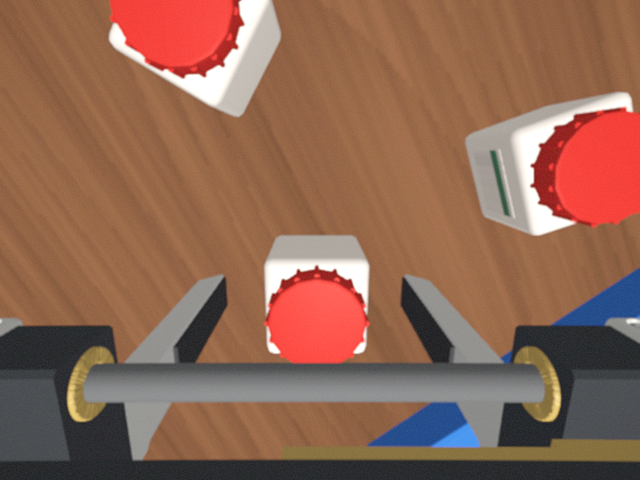

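The jar sits centred between the fingers at (317,300), so I grip and lift.

Call:
arm_command(
  increments=[
    [[1, 0.8, 0.8, 0, -1], [1, 0.8, 0.8, 0, -1], [1, 0.8, 0.8, 0, -1], [1, 0.8, 0.8, 0, -1], [1, 0.8, 0.8, 0, -1], [1, 0.8, 0.8, 0, -1], [1, 0.8, 0.8, 0, -1], [1, 0.8, 0.8, 0, -1], [1, -20, 0.8, 0, -1], [1, -60, 0.8, 0, -1], [1, -90, 0.8, 0, -1], [1, -90, 0.8, 0, -1], [1, -90, 0.8, 0, -1]],
  ],
)

```text
time: 12.35
ee_pos: [439.9, 277.4, 121.2]
tcp_rot: [-0.948, 1.546, -1.546]
wrist_force: [-0.1, 0.4, -1.9]
gripper_width: 49.4
```

```bash
python3 -c "
from h import *
from bench import r
p=t2w(-52,76);print(p)
goto(r,p[0],p[1],90,12.3)"
```

```text
[490.43582831 -38.32752731]
t 12.3 pose [439.9 277.4 121.2] phi -26.94 tilt 0.05 F [-0.1  0.4 -1.9] w 49.4
  -> shift [258.5  31.  188.1] turn -0.685
```

Call:
arm_command(
  increments=[
    [[35, 0, 26, -0.1, -1], [70, 0, 52, -0.2, -1], [105, 0, 78, -0.3, -1], [140, 0, 104, -0.4, -1], [175, 0, 130, -0.5, -1], [210, 0, 155, -0.6, -1], [240, 0, 175, -0.685, -1], [258.5, 0, 188, -0.685, -1], [258.5, 0, 188, -0.685, -1], [258.5, 15, 188, -0.685, -1], [258.5, 31, 188, -0.685, -1], [258.5, 31, 188, -0.685, -1], [258.5, 31, 188, -0.685, -1], [258.5, 31, 188, -0.685, -1]],
  ],
)

```text
time: 13.75
ee_pos: [490.5, -37.9, 90.3]
tcp_rot: [-1.303, 1.049, -1.049]
wrist_force: [0.1, 0.2, -2.5]
gripper_width: 49.7
```

```bash
python3 -c "
from h import *
from bench import r
p=t2w(-54,76);print(p)
snap(r,'wrist','w7')
goto(r,p[0],p[1],35.5,12.3);print(w2t(r.sense()['ee_pos']))"
```

```text
[490.86188908 -40.28161846]
t 13.8 pose [490.5 -38.   90.4] phi 12.34 tilt 0.03 F [ 0.1 -0.4 -1.6] w 49.6
  -> shift [ 2.3 54.9 -0.2] turn 0.001
[-51.67963336  75.82986476]
```

View pics/w7.png

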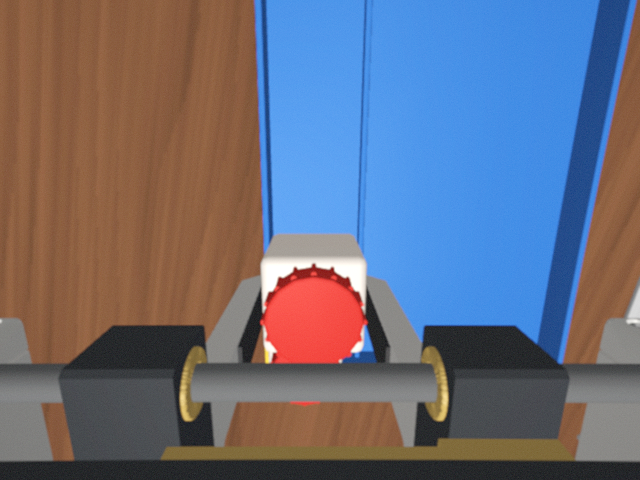

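Everything is square, so I descend, then push along x and y.

Call:
arm_command(
  increments=[
    [[2, 15, 0, 0, -1], [2, 30, 0, 0, -1], [2, 42, 0, 0, -1], [2, 50, 0, 0, -1], [2, 54.5, 0, 0, -1], [2, 54.5, -2, 0, -1], [5, 54.5, -4, 0, -1], [8, 54.5, -6, 0, -1], [10, 54.5, -7, 0, -1], [11, 54.5, -7, 0, -1], [12, 54.5, -7, 0, -1], [12, 54.5, -7, 0, -1]],
  ],
)

```text
time: 15.0
ee_pos: [487.2, -51.4, 36.1]
tcp_rot: [-1.301, 1.048, -1.05]
wrist_force: [4.2, 2.5, -0.1]
gripper_width: 50.3
```

```bash
python3 -c "
from h import *
from bench import r
p=t2w(-65,83)
goto(r,p[0],p[1],35.5,12.3);print(w2t(r.sense()['ee_pos']))"
```

```text
t 15.0 pose [487.2 -51.4  36.1] phi 12.31 tilt 0.14 F [ 4.2  2.5 -0.1] w 50.3
  -> shift [ 0.9  0.6 -1. ] turn 0.0
[-64.05549839  81.95644574]
```

Call:
arm_command(
  increments=[
    [[1, 0.5, -0.5, 0, -1], [2, 0.5, -1, 0, -1], [3, 0.5, -1.5, 0, -1], [3, 0.5, -2, 0, -1], [3, 0.5, -2, 0, -1]],
  ],
)

```text
time: 15.5
ee_pos: [487.6, -53.7, 36.0]
tcp_rot: [-1.299, 1.045, -1.051]
wrist_force: [10.7, 8.6, -5.5]
gripper_width: 50.0
```

```bash
python3 -c "
from h import *
from bench import r
p=t2w(-65,83)
goto(r,p[0],p[1],35.5,12.3);print(w2t(r.sense()['ee_pos']))"
```

```text
t 15.5 pose [487.6 -53.7  36. ] phi 12.36 tilt 0.33 F [10.7  8.6 -5.5] w 50.0
  -> shift [-1.4  0.5 -1. ] turn 0.001
[-66.41468062  82.02909075]
```

Call:
arm_command(
  increments=[
    [[1, 0, 1, 0, -1], [2, 0, 1, 0, -1], [2.5, 0, 1, 0, -1], [2.5, 0, 1, 0, -1]],
  ],
)

```text
time: 15.9
ee_pos: [487.8, -54.0, 35.9]
tcp_rot: [-1.3, 1.047, -1.048]
wrist_force: [1.4, 20.8, 5.9]
gripper_width: 49.8
```

```bash
python3 -c "
from h import *
from bench import r
p=t2w(-65,83)
goto(r,p[0],p[1],35.5,12.3);print(w2t(r.sense()['ee_pos']))"
```

```text
t 15.9 pose [487.8 -54.   35.9] phi 12.44 tilt 0.23 F [ 1.4 20.8  5.9] w 49.8
  -> shift [-1.8  0.4 -1. ] turn 0.002
[-66.7906324   81.95290333]
```

Call:
arm_command(
  increments=[
    [[-2, 0.5, 1, 0, -1], [-2, 0.5, 1, 0, 0.6], [-2, 0.5, 1, 0, 0.6], [-2, 0.5, 1, 0, 0.6], [-2, 0.5, 1, 0, 0.6], [-2, -40, 1, 0, 0.6], [-2, -90, 1, 0, 0.6], [-2, -130, 1, 0, 0.6], [-40, -170, 1, 0, 1], [-60, -170, 1, 0, 1], [-60, -170, 1, 0, 1], [-60, -170, 1, 0, 1]],
  ],
)

```text
time: 17.1
ee_pos: [474.2, 1.6, 204.9]
tcp_rot: [-1.304, 1.049, -1.049]
wrist_force: [0.2, 0.4, -0.8]
gripper_width: 94.2
```

```bash
python3 jt.py w8; python3 -c "
from h import *
from bench import r
goto(r,510,325,205,0)"
```

```text
lid px [321. 288.] world 486.5 -50.8 tray [-63.3  82.5] r 21.3 z 73.2
lid px [317. 341.] world 497.9 -101.4 tray [-115.3   82.2] r 23.0 z 73.6
t 17.1 pose [474.1   1.1 204.6] phi 12.3 tilt 0.04 F [ 0.6 -0.3 -0.4] w 93.7
  -> shift [-308.9   -0.5  104. ] turn 0.215
```

View pics/w8.png

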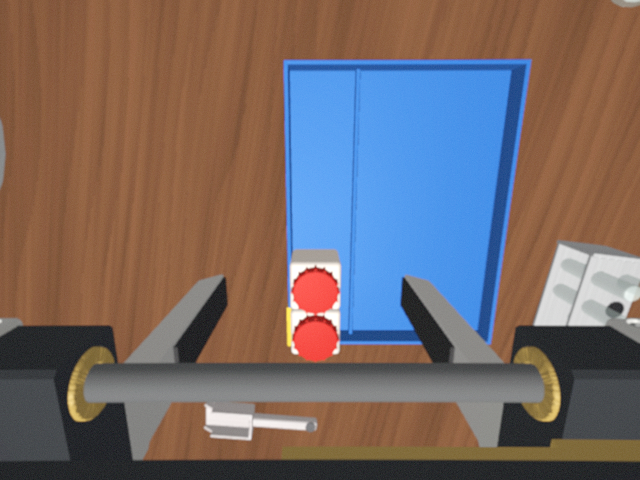

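The image shows both jars tight, with lids at (316,291) and (316,338). Now the third jar.

Call:
arm_command(
  increments=[
    [[-45, 0, 15, 0.1, 1], [-90, 0, 30, 0.215, 1], [-135, 0, 45, 0.215, 1], [-180, 0, 60, 0.215, 1], [-225, 0, 75, 0.215, 1], [-270, 0, 90, 0.215, 1], [-309, 0, 104, 0.215, 1], [-309, 0, 104, 0.215, 1], [-309, 0, 104, 0.215, 1], [-309, 0, 104, 0.215, 1]],
  ],
)

```text
time: 18.15
ee_pos: [510.5, 323.9, 204.2]
tcp_rot: [-1.21, 1.211, -1.211]
wrist_force: [-0.7, 0.0, 0.2]
gripper_width: 94.3
```

```bash
python3 jb.py w9; python3 -c "
from h import *
from bench import r
goto(r,571.9,285,31,-7)"
```

```text
lid px [396. 120.] 574.8 417.8 22.1 z 70.3 rect [[574.5, 418.6], [50.4, 50.6], 13.4] 1037
lid px [237. 125.] 450.9 411.7 22.0 z 70.4 rect [[451.0, 411.8], [50.2, 50.5], 32.7] 1003
lid px [386. 267.] 571.7 286.0 22.1 z 69.2 rect [[571.9, 285.6], [49.8, 50.2], 82.8] 860
t 18.2 pose [510.6 323.9 204.6] phi -0.13 tilt 0.07 F [-0.3  0.2  0.2] w 93.6
  -> shift [ 38.6 173.6  61.5] turn 0.12
```

Call:
arm_command(
  increments=[
    [[20, 0, 30, 0.06, 1], [38, 15, 61, 0.12, 1], [38, 45, 61.5, 0.12, 1], [38, 75, 61.5, 0.12, 1], [38, 100, 61.5, 0.12, 1], [38, 125, 61.5, 0.12, 1], [38, 145, 61.5, 0.12, 1], [38, 160, 61.5, 0.12, 1], [38, 170, 61.5, 0.12, 1], [38, 174.5, 61.5, 0.12, 1], [38, 174.5, 61.5, 0.12, 1], [38, 174.5, 61.5, 0.12, 1]],
  ],
)

```text
time: 19.4
ee_pos: [572.0, 288.0, 31.2]
tcp_rot: [-1.149, 1.297, -1.297]
wrist_force: [-0.0, -0.4, -0.5]
gripper_width: 93.9
```

```bash
python3 -c "
from h import *
from bench import r
goto(r,571.9,285.5,31,-7)"
```

```text
t 19.4 pose [572.  288.   31.2] phi -6.88 tilt 0.05 F [-0.  -0.4 -0.5] w 93.9
  -> shift [2.5 0.2 0.2] turn 0.002
```

Call:
arm_command(
  increments=[
    [[2.5, 0.2, 0.2, 0, 1], [2.5, 0.2, 0.2, 0, -1], [2.5, 0.2, 0.2, 0, -1], [2.5, 0.2, 0.2, 0, -1], [2.5, 0.2, 0.2, 0, -1], [2.5, 0.2, 0.2, 0, -1], [2.5, 0.2, 0.2, 0, -1], [2.5, 0.2, 0.2, 0, -1], [2.5, 0.2, 0.2, 0, -1], [2.5, -20, 0.2, 0, -1], [2.5, -60, 0.2, 0, -1], [2.5, -90, 0.2, 0, -1], [2.5, -90, 0.2, 0, -1], [2.5, -90, 0.2, 0, -1]],
  ],
)

```text
time: 20.8
ee_pos: [571.5, 285.3, 120.6]
tcp_rot: [-1.149, 1.297, -1.297]
wrist_force: [-0.8, 0.0, -1.9]
gripper_width: 49.7
```

```bash
python3 -c "
from h import *
from bench import r
p=t2w(-3,76);print(p)
goto(r,p[0],p[1],90,12.3)"
```

```text
[479.99733938   9.54770584]
t 20.8 pose [571.5 285.3 120.6] phi -6.88 tilt 0.04 F [-0.8  0.  -1.9] w 49.7
  -> shift [284.7  30.5 -57.8] turn -0.335
```

Call:
arm_command(
  increments=[
    [[45, 0, -9, -0.08, -1], [90, 0, -18, -0.16, -1], [135, 0, -27, -0.24, -1], [180, 0, -36, -0.335, -1], [225, 0, -45, -0.335, -1], [265, 0, -54, -0.335, -1], [284.5, 0, -58, -0.335, -1], [284.5, 0, -58, -0.335, -1], [284.5, 15, -58, -0.335, -1], [284.5, 31, -58, -0.335, -1], [284.5, 31, -58, -0.335, -1], [284.5, 31, -58, -0.335, -1]],
  ],
)

```text
time: 22.0
ee_pos: [479.4, 10.5, 89.0]
tcp_rot: [-1.305, 1.05, -1.048]
wrist_force: [-1.1, -1.0, -1.5]
gripper_width: 49.4
```

```bash
python3 -c "
from h import *
from bench import r
p=t2w(-4,76);print(p)
goto(r,p[0],p[1],36,12.3);print(w2t(r.sense()['ee_pos']))"
```

```text
[480.21036977   8.57066026]
t 22.0 pose [479.4  10.5  89. ] phi 12.37 tilt 0.11 F [-1.1 -1.  -1.5] w 49.4
  -> shift [ 2.1 53.   0.5] turn 0.001
[-1.95584584 76.4035672 ]
```

Call:
arm_command(
  increments=[
    [[2, 15, 0, 0, -1], [2, 30, 0, 0, -1], [2, 42, 0, 0, -1], [2, 50, 0, 0, -1], [2, 53.5, 0, 0, -1], [4, 53.5, -2, 0, -1], [7, 53.5, -4, 0, -1], [10, 53.5, -6, 0, -1], [12, 53.5, -7, 0, -1], [13, 53.5, -7, 0, -1], [14, 53.5, -7, 0, -1], [15, 53.5, -7, 0, -1], [15, 53.5, -7, 0, -1]],
  ],
)

```text
time: 23.3
ee_pos: [477.0, -4.4, 36.7]
tcp_rot: [-1.301, 1.048, -1.048]
wrist_force: [-1.8, 14.0, 2.3]
gripper_width: 49.9
```

```bash
cat > f.py <<'E'
from h import *
from bench import r
s=r.sense();M=R.from_rotvec(s["tcp_rot"]).as_matrix()
print("tray",w2t(s["ee_pos"]).round(2),"z",s["ee_pos"][2].round(1),"F tool",(M.T@s["wrist_force"]).round(1),"w",round(s["gripper_width"],1))
E
python3 f.py
```

```text
tray [-16.03  81.95] z 36.7 F tool [-14.   -2.3   1.3] w 49.9
```

Firm x contact. Now push in y.

Call:
arm_command(
  increments=[
    [[0, 0.5, -1, 0, -1], [0.3, 0.5, -2, 0, -1], [0.6, 0.5, -2.5, 0, -1], [0.6, 0.5, -2.5, 0, -1]],
  ],
)

```text
time: 23.7
ee_pos: [476.9, -4.5, 36.7]
tcp_rot: [-1.297, 1.045, -1.049]
wrist_force: [8.5, 18.3, -2.1]
gripper_width: 49.6
```

```bash
python3 f.py
```

```text
tray [-16.08  82.05] z 36.7 F tool [-16.    2.2  12.2] w 49.6
```

Call:
arm_command(
  increments=[
    [[-1, 1, 2, 0, -1], [-1, 1, 2, 0, -1], [-1, 1, 2, 0, 0.6], [-1, 1, 2, 0, 0.6], [-1, 1, 2, 0, 0.6], [-1, 1, 2, 0, 0.6], [-1, -40, 2, 0, 0.6], [-1, -90, 2, 0, 0.6], [-1, -130, 2, 0, 0.6], [-40, -170, 2, 0, 1], [-60, -170, 2, 0, 1], [-60, -170, 2, 0, 1], [-60, -170, 2, 0, 1]],
  ],
)

```text
time: 25.0
ee_pos: [462.9, 51.5, 205.4]
tcp_rot: [-1.304, 1.049, -1.049]
wrist_force: [1.1, -0.3, 0.9]
gripper_width: 94.0
```

```bash
python3 jt.py w10; python3 -c "
from h import *
from bench import r
goto(r,465,340,205,0)"
```

```text
lid px [317. 276.] world 474.1 5.3 tray [-5.9 82.7] r 19.3 z 72.0
lid px [328. 301.] world 486.6 -8.9 tray [-22.4  73.5] r 16.6 z 74.2
lid px [318. 341.] world 486.6 -52.6 tray [-65.1  82.7] r 22.9 z 73.6
t 25.1 pose [462.8  50.9 205. ] phi 12.29 tilt 0.05 F [ 0.2  1.  -0.2] w 94.1
  -> shift [-2.82e+02 -1.00e-01  6.37e+01] turn 0.215
```

View pics/w10.png

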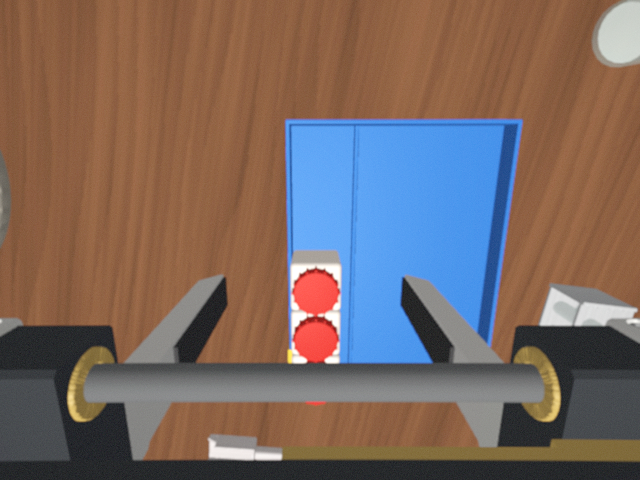

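The row is good. Next is the jar at (451,412).

Call:
arm_command(
  increments=[
    [[-45, 0, 10, 0.1, 1], [-90, 0, 20, 0.215, 1], [-135, 0, 30, 0.215, 1], [-180, 0, 40, 0.215, 1], [-225, 0, 50, 0.215, 1], [-265, 0, 60, 0.215, 1], [-282, 0, 64, 0.215, 1], [-282, 0, 64, 0.215, 1], [-282, 0, 64, 0.215, 1], [-282, 0, 64, 0.215, 1]],
  ],
)

```text
time: 26.05
ee_pos: [466.0, 338.7, 205.1]
tcp_rot: [-1.209, 1.211, -1.211]
wrist_force: [0.6, 0.0, -0.1]
gripper_width: 94.0
```

```bash
python3 jb.py w11; python3 -c "
from h import *
from bench import r
goto(r,451,411.5,31,32.7)"
```

```text
lid px [442. 140.] 574.2 419.3 23.0 z 70.1 rect [[573.7, 418.4], [49.6, 50.7], 13.5] 1050
t 26.1 pose [466.  338.9 205.3] phi -0.13 tilt 0.05 F [-0.2  0.1 -0.2] w 94.3
  -> shift [-72.7 174.3 -15.2] turn -0.573
```

View pics/w11.png

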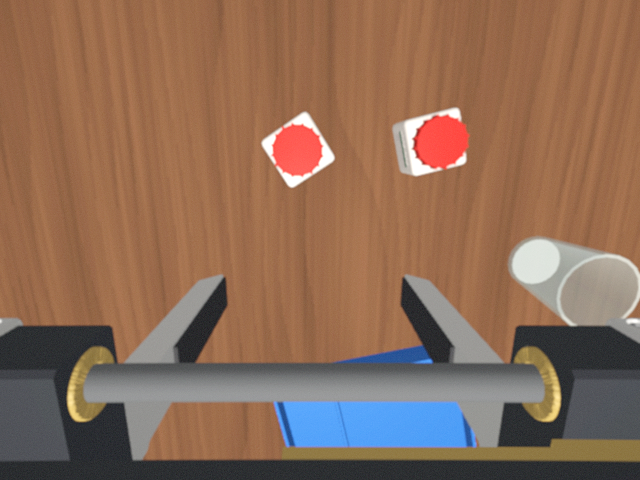

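```bash
python3 - <<'E'
from h import *
from bench import r
c=r.read_camera("wrist");s=r.sense();W=cloud(c,wristT(c,s))
print(c["z_map"][110:190:8,262:336:8].round())
print(W[150,298],masks(c["img"])["red"][150,298], W[120,300],W[168,285])
E
```

```text
[[362. 361. 361. 362. 361. 362. 362. 361. 360. 363.]
 [364. 363. 365. 363. 365. 312. 315. 364. 364. 365.]
 [366. 365. 366. 316. 300. 300. 315. 366. 366. 366.]
 [367. 368. 301. 302. 302. 300. 302. 317. 368. 369.]
 [320. 318. 302. 302. 302. 302. 302. 302. 370. 371.]
 [372. 319. 304. 305. 306. 304. 304. 304. 319. 372.]
 [373. 326. 305. 307. 306. 305. 306. 308. 321. 371.]
 [  0. 376. 308. 309. 308. 307. 307. 309. 376. 376.]
 [379. 377. 378. 324. 309. 310. 326. 378. 377. 379.]
 [379. 379. 380. 332. 328. 380. 381. 380. 379. 380.]]
[452.18066193 412.64672004  71.05502604] False [453.58564007 438.12946919  54.70846729] [440.70082513 397.61719884  70.71327199]
```

The jar at (298,150) is unmoved, its lid at about (452,412); only the colour threshold missed it.

Call:
arm_command(
  increments=[
    [[-25, 0, -5, -0.14, 1], [-50, 0, -10, -0.28, 1], [-72.5, 15, -15, -0.42, 1], [-72.5, 45, -15, -0.573, 1], [-72.5, 75, -15, -0.573, 1], [-72.5, 100, -15, -0.573, 1], [-72.5, 125, -15, -0.573, 1], [-72.5, 145, -15, -0.573, 1], [-72.5, 160, -15, -0.573, 1], [-72.5, 170, -15, -0.573, 1], [-72.5, 174.5, -15, -0.573, 1], [-72.5, 174.5, -15, -0.573, 1], [-72.5, 174.5, -15, -0.573, 1]],
  ],
)

```text
time: 27.45
ee_pos: [450.8, 413.6, 31.7]
tcp_rot: [-1.426, 0.777, -0.778]
wrist_force: [0.6, -0.0, -0.4]
gripper_width: 94.2
```

```bash
python3 -c "
from h import *
from bench import r
snap(r,'wrist','w12')
goto(r,451.2,411.9,31,32.7)"
```

```text
t 27.5 pose [450.8 413.7  31.8] phi 32.83 tilt 0.07 F [-0.3  0.3 -0. ] w 94.2
  -> shift [ 1.7  0.8 -0.6] turn 0.002
```

View pics/w12.png

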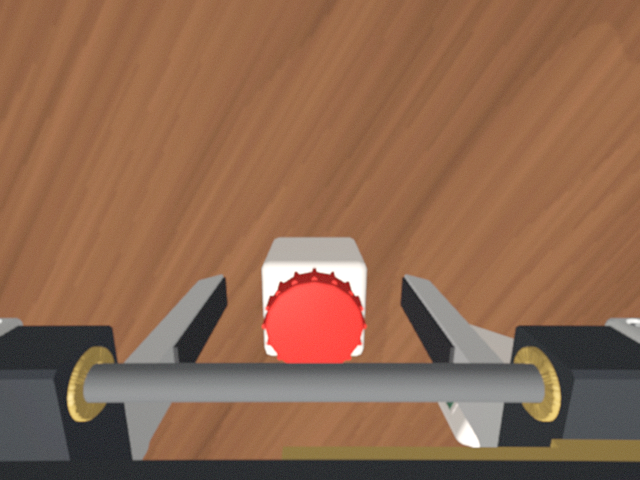

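Call:
arm_command(
  increments=[
    [[1, 0.8, -0.6, 0, 1], [1, 0.8, -0.6, 0, -1], [1, 0.8, -0.6, 0, -1], [1, 0.8, -0.6, 0, -1], [1, 0.8, -0.6, 0, -1], [1, 0.8, -0.6, 0, -1], [1, 0.8, -0.6, 0, -1], [1, 0.8, -0.6, 0, -1], [1, 0.8, -0.6, 0, -1], [1, -20, -0.6, 0, -1], [1, -60, -0.6, 0, -1], [1, -90, -0.6, 0, -1], [1, -90, -0.6, 0, -1], [1, -90, -0.6, 0, -1]],
  ],
)

```text
time: 28.9
ee_pos: [450.7, 412.0, 121.2]
tcp_rot: [-1.426, 0.777, -0.778]
wrist_force: [0.4, -0.0, -2.7]
gripper_width: 49.9
```

```bash
python3 -c "
from h import *
from bench import r
p=t2w(47,76);print(p)
goto(r,p[0],p[1],90,12.3)"
```

```text
[469.34582007  58.39998456]
t 28.9 pose [450.7 412.  121.2] phi 32.81 tilt 0.05 F [ 0.4 -0.  -2.7] w 49.9
  -> shift [ 307.3   31.1 -175.9] turn 0.358
```

Call:
arm_command(
  increments=[
    [[40, 0, -23, 0.06, -1], [80, 0, -46, 0.12, -1], [120, 0, -69, 0.18, -1], [160, 0, -92, 0.24, -1], [200, 0, -115, 0.3, -1], [240, 0, -138, 0.358, -1], [280, 0, -160, 0.358, -1], [307, 0, -176, 0.358, -1], [307, 0, -176, 0.358, -1], [307, 15, -176, 0.358, -1], [307, 31, -176, 0.358, -1], [307, 31, -176, 0.358, -1], [307, 31, -176, 0.358, -1]],
  ],
)

```text
time: 30.2
ee_pos: [468.4, 59.2, 89.5]
tcp_rot: [-1.305, 1.05, -1.048]
wrist_force: [-0.4, -0.0, -0.8]
gripper_width: 50.1
```

```bash
python3 -c "
from h import *
from bench import r
p=t2w(46,76);print(p)
goto(r,p[0],p[1],36,12.3)";python3 f.py
```

```text
[469.55885045  57.42293898]
t 30.2 pose [468.4  59.2  89.5] phi 12.36 tilt 0.11 F [-0.4 -0.  -0.8] w 50.1
  -> shift [ 2.  53.5  0.9] turn 0.001
tray [48.02 76.8 ] z 89.5 F tool [-0.1  0.8 -0.4] w 50.1
```

Call:
arm_command(
  increments=[
    [[2, 15, 0, 0, -1], [2, 30, 0, 0, -1], [2, 42, 0, 0, -1], [2, 50, 0, 0, -1], [2, 54, 0, 0, -1], [4, 54, -2, 0, -1], [7, 54, -4, 0, -1], [10, 54, -6, 0, -1], [12, 54, -7, 0, -1], [13, 54, -7.5, 0, -1], [14, 54, -8, 0, -1], [15, 54, -8, 0, -1], [15, 54, -8, 0, -1]],
  ],
)

```text
time: 31.5
ee_pos: [466.0, 45.3, 36.9]
tcp_rot: [-1.298, 1.047, -1.048]
wrist_force: [2.4, 18.6, -3.5]
gripper_width: 49.6
```

```bash
python3 f.py
```

```text
tray [34.95 82.01] z 36.9 F tool [-17.7   3.6   6.3] w 49.6
```

Call:
arm_command(
  increments=[
    [[0, 0.5, -0.8, 0, -1], [0, 0.5, -1.5, 0, -1], [0, 0.5, -1.5, 0, -1], [-1, 1, 1, 0, -1], [-1, 1, 1, 0, -1], [-1, 1, 1, 0, 0.6], [-1, 1, 1, 0, 0.6], [-1, 1, 1, 0, 0.6], [-1, 1, 1, 0, 0.6], [-1, -40, 1, 0, 0.6], [-1, -90, 1, 0, 0.6], [-1, -130, 1, 0, 0.6], [-40, -170, 1, 0, 1], [-60, -170, 1, 0, 1], [-60, -170, 1, 0, 1], [-60, -170, 1, 0, 1]],
  ],
)

```text
time: 33.1
ee_pos: [452.4, 101.0, 205.9]
tcp_rot: [-1.304, 1.049, -1.049]
wrist_force: [0.3, 0.1, -0.6]
gripper_width: 93.5
```

```bash
python3 jt.py w13; python3 -c "
from h import *
from bench import r
goto(r,560,380,205,12)"
```

```text
lid px [320. 282.] world 465.4 46.9 tray [36.6 82.3] r 21.2 z 72.5
lid px [318. 342.] world 475.1 -1.4 tray [-12.7  83.1] r 24.4 z 73.5
lid px [315. 424.] world 496.7 -96.5 tray [-110.2   82.3] r 26.8 z 73.5
t 33.1 pose [452.3 100.4 205.5] phi 12.3 tilt 0.05 F [-0.5 -0.  -0.3] w 94.1
  -> shift [-250.2    0.3  164.7] turn 0.005
```

View pics/w13.png

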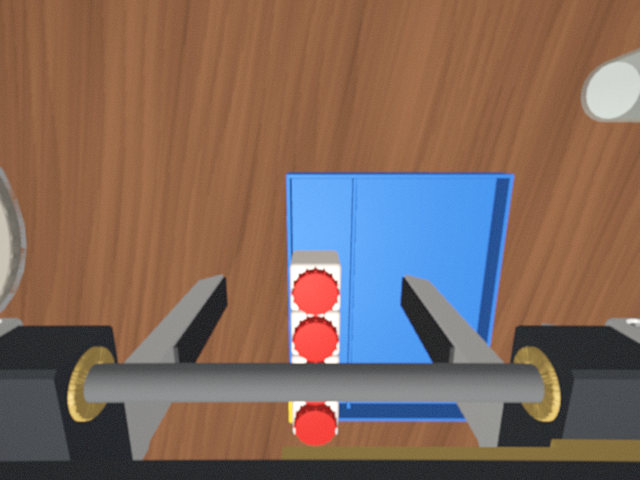

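Now the last jar, at about (574,418).

Call:
arm_command(
  increments=[
    [[-40, 0, 26, 0, 1], [-80, 0, 52, 0, 1], [-120, 0, 78, 0, 1], [-160, 0, 105, 0, 1], [-200, 0, 131, 0, 1], [-240, 0, 158, 0, 1], [-250, 0, 165, 0, 1], [-250, 0, 165, 0, 1], [-250, 0, 165, 0, 1], [-250, 0, 165, 0, 1]],
  ],
)

```text
time: 34.15
ee_pos: [560.8, 378.5, 205.9]
tcp_rot: [-1.303, 1.05, -1.052]
wrist_force: [-0.2, 0.4, -1.2]
gripper_width: 93.6
```

```bash
sed -i 's/s>180)&(v>120),blue/s>120)\&(v>90),blue/' h.py; python3 jb.py w14; python3 -c "
from h import *
from bench import r
goto(r,574,417.6,31,13.6)"
```

```text
lid px [339. 193.] 574.9 418.0 22.8 z 70.3 rect [[574.6, 418.4], [49.7, 50.0], 13.8] 885
t 34.2 pose [560.8 378.7 206.2] phi 12.21 tilt 0.05 F [ 0.   0.1 -0.2] w 93.9
  -> shift [-35.4 175.1  21.1] turn -0.024
```

View pics/w14.png

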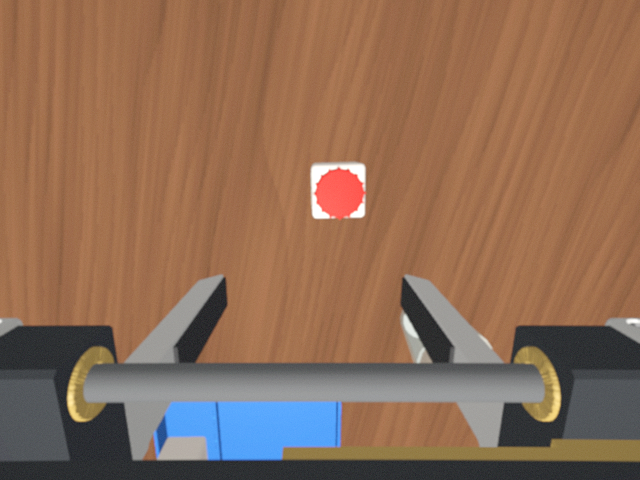

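Call:
arm_command(
  increments=[
    [[-35.5, 10, 21, -0.024, 1], [-35.5, 45, 21, -0.024, 1], [-35.5, 75, 21, -0.024, 1], [-35.5, 100, 21, -0.024, 1], [-35.5, 125, 21, -0.024, 1], [-35.5, 145, 21, -0.024, 1], [-35.5, 160, 21, -0.024, 1], [-35.5, 170, 21, -0.024, 1], [-35.5, 175, 21, -0.024, 1], [-35.5, 175, 21, -0.024, 1], [-35.5, 175, 21, -0.024, 1], [-35.5, 175, 21, -0.024, 1]],
  ],
)

```text
time: 35.4
ee_pos: [573.8, 420.1, 31.9]
tcp_rot: [-1.312, 1.031, -1.031]
wrist_force: [0.0, 0.3, -0.2]
gripper_width: 93.8
```

```bash
python3 -c "
from h import *
from bench import r
goto(r,574.3,418,31,13.7)"
```

```text
t 35.4 pose [573.8 420.1  31.9] phi 13.69 tilt 0.07 F [ 0.   0.3 -0.2] w 93.8
  -> shift [2.2 0.9 0. ] turn -0.0
```

Call:
arm_command(
  increments=[
    [[2, 0.9, 0, 0, 1], [2, 0.9, 0, 0, -1], [2, 0.9, 0, 0, -1], [2, 0.9, 0, 0, -1], [2, 0.9, 0, 0, -1], [2, 0.9, 0, 0, -1], [2, 0.9, 0, 0, -1], [2, 0.9, 0, 0, -1], [2, 0.9, 0, 0, -1], [2, -20, 0, 0, -1], [2, -60, 0, 0, -1], [2, -90, 0, 0, -1], [2, -90, 0, 0, -1], [2, -90, 0, 0, -1]],
  ],
)

```text
time: 36.8
ee_pos: [574.0, 417.8, 121.4]
tcp_rot: [-1.312, 1.031, -1.032]
wrist_force: [0.5, -0.1, -1.0]
gripper_width: 49.9
```

```bash
python3 -c "
from h import *
from bench import r
p=t2w(97,76);print(p)
goto(r,p[0],p[1],90,12.3)"
```

```text
[458.69430075 107.25226328]
t 36.8 pose [574.  417.8 121.4] phi 13.68 tilt 0.05 F [ 0.5 -0.1 -1. ] w 49.9
  -> shift [ 274.5   31.2 -185.5] turn 0.024
```

Call:
arm_command(
  increments=[
    [[38, 0, -26, 0.012, -1], [76, 0, -52, 0.024, -1], [114, 0, -78, 0.024, -1], [152, 0, -104, 0.024, -1], [190, 0, -130, 0.024, -1], [228, 0, -155, 0.024, -1], [260, 0, -178, 0.024, -1], [274.5, 0, -185.5, 0.024, -1], [274.5, 0, -185.5, 0.024, -1], [274.5, 15, -185.5, 0.024, -1], [274.5, 31, -185.5, 0.024, -1], [274.5, 31, -185.5, 0.024, -1], [274.5, 31, -185.5, 0.024, -1]],
  ],
)

```text
time: 38.1
ee_pos: [458.3, 108.0, 89.6]
tcp_rot: [-1.304, 1.05, -1.048]
wrist_force: [-0.2, -0.4, -1.3]
gripper_width: 49.7
```

```bash
python3 -c "
from h import *
from bench import r
p=t2w(96,76);print(p)
goto(r,p[0],p[1],36,12.3)";python3 f.py
```

```text
[458.90733114 106.2752177 ]
t 38.1 pose [458.3 108.   89.6] phi 12.37 tilt 0.09 F [-0.2 -0.4 -1.3] w 49.7
  -> shift [ 1.9 53.6  0.3] turn 0.001
tray [97.83 76.27] z 89.6 F tool [ 0.4  1.3 -0.3] w 49.7
```

Call:
arm_command(
  increments=[
    [[2, 15, 0, 0, -1], [2, 30, 0, 0, -1], [2, 42, 0, 0, -1], [2, 50, 0, 0, -1], [2, 54, 0, 0, -1], [4, 54, -2, 0, -1], [7, 54, -4, 0, -1], [10, 54, -6, 0, -1], [12, 54, -7, 0, -1], [13, 54, -7, 0, -1], [14, 54, -7.5, 0, -1], [15, 54, -8, 0, -1], [15, 54, -8, 0, -1]],
  ],
)

```text
time: 39.4
ee_pos: [455.6, 93.0, 36.8]
tcp_rot: [-1.299, 1.047, -1.049]
wrist_force: [5.7, 13.2, -4.6]
gripper_width: 50.2
```

```bash
python3 f.py
```

```text
tray [83.71 82.02] z 36.8 F tool [-11.6   4.6   8.4] w 50.2
```

Push a little further in x to confirm, then release.

Call:
arm_command(
  increments=[
    [[1, 0.5, -0.5, 0, -1], [1.5, 0.5, -1, 0, -1], [1.5, 0.5, -1, 0, -1], [-0.5, 1, 1, 0, -1], [-0.5, 1, 1, 0, -1], [-0.5, 1, 1, 0, 0.6], [-0.5, 1, 1, 0, 0.6], [-0.5, 1, 1, 0, 0.6], [-0.5, 1, 1, 0, 0.6], [-0.5, -40, 1, 0, 0.6], [-0.5, -90, 1, 0, 0.6], [-0.5, -140, 1, 0, 0.6], [-0.5, -190, 20, 0, 1], [-0.5, -230, 40, 0, 1], [-0.5, -230, 40, 0, 1], [-0.5, -230, 40, 0, 1]],
  ],
)

```text
time: 41.0
ee_pos: [493.3, 99.8, 266.5]
tcp_rot: [-1.302, 1.049, -1.05]
wrist_force: [0.1, -0.2, -1.1]
gripper_width: 94.1
```

```bash
python3 jt.py w15;  python3 - <<'E'
from h import *
from bench import r
c,s=snap(r,"scene","sc15");W=cloud(c);m=masks(c["img"])
g=m["grey"]&(W[...,2]>5)&(W[...,2]<26)&(W[...,1]<-150)&(W[...,0]<600)
cnt,l,st,ce=cv2.connectedComponentsWithStats(g.astype(np.uint8))
for i in range(1,cnt):
    if st[i,4]>100: print("grey",ce[i].round(),st[i,4],cv2.minAreaRect(W[l==i][:,:2].astype(np.float32)))
goto(r,480,-250,205,0)
E
```

```text
lid px [278. 219.] world 454.3 94.4 tray [85.4 83. ] r 22.2 z 74.2
lid px [279. 263.] world 465.1 45.1 tray [34.9 82.9] r 22.8 z 74.1
lid px [281. 324.] world 482.0 -27.3 tray [-39.4  81.9] r 47.6 z 73.9
grey [162.  85.] 1203 ((-119.54666137695312, -721.8951416015625), (139.76144409179688, 200.08535766601562), 19.741901397705078)
grey [113. 128.] 209 ((125.00325012207031, -781.02392578125), (51.29161834716797, 108.05461883544922), 39.317073822021484)
grey [ 79. 159.] 189 ((278.9327392578125, -812.1564331054688), (37.2119140625, 88.23143005371094), 46.623802185058594)
grey [ 43. 198.] 273 ((445.3564147949219, -832.7528076171875), (52.08179473876953, 115.16490173339844), 47.89269256591797)
grey [181. 229.] 370 ((477.65380859375, -424.81182861328125), (141.75904846191406, 37.31966781616211), 8.332659721374512)
grey [247. 227.] 320 ((463.43927001953125, -266.35504150390625), (140.82473754882812, 42.31126022338867), 7.191787242889404)
grey [210. 236.] 338 ((492.6240234375, -348.0278625488281), (141.1581268310547, 38.194435119628906), 10.889575004577637)
t 41.1 pose [492.   99.5 264.9] phi 12.31 tilt 0.11 F [-0.5 -0.6 -0.7] w 94.1
  -> shift [338.9  60.1 -86.2] turn 0.215
```

View pics/w15.png

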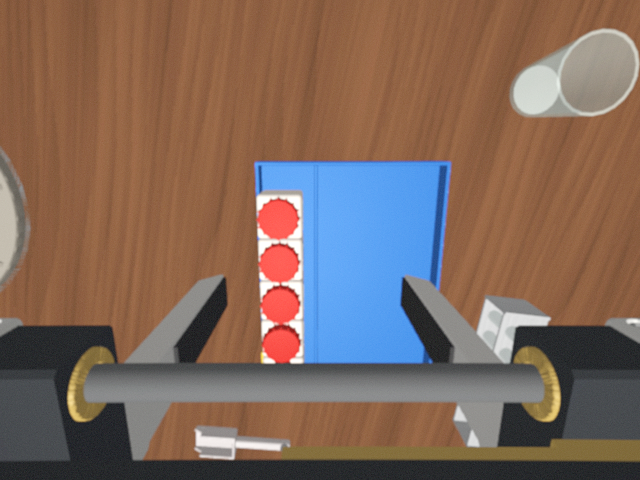

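View pics/sc15.png

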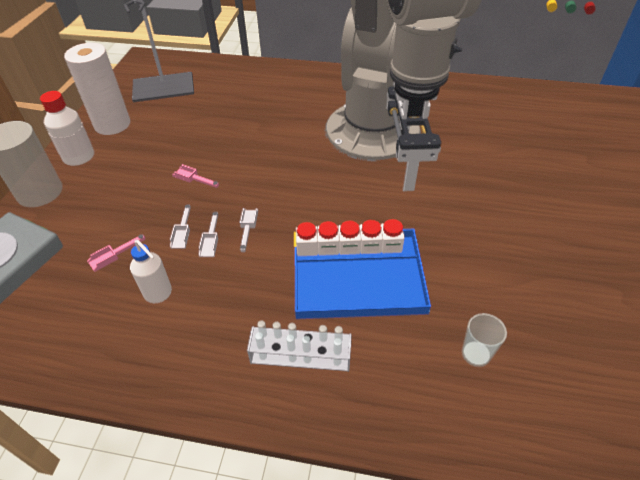

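All five jars are in one tight row, from (307,238) to (393,235) in the scene image. The three metal scoops are at (181,229), (209,236) and (248,228). I hover above them for a wrist view.

Call:
arm_command(
  increments=[
    [[45, 0, -11, 0.1, 1], [90, 0, -22, 0.215, 1], [135, 20, -34, 0.215, 1], [180, 30, -45, 0.215, 1], [225, 40, -57, 0.215, 1], [270, 50, -68, 0.215, 1], [315, 60, -80, 0.215, 1], [339, 60, -86, 0.215, 1], [339, 60, -86, 0.215, 1], [339, 60, -86, 0.215, 1], [339, 60, -86, 0.215, 1]],
  ],
)

```text
time: 42.2
ee_pos: [481.0, -248.2, 205.5]
tcp_rot: [-1.21, 1.209, -1.207]
wrist_force: [0.3, -0.5, 0.4]
gripper_width: 93.8
```

```bash
cat > sc.py <<'E'
import sys
from h import *
from bench import r
c,s=snap(r,"wrist",sys.argv[1]);W=cloud(c,wristT(c,s));m=masks(c["img"])
hsv=cv2.cvtColor(c["img"],cv2.COLOR_RGB2HSV)
g=(hsv[...,1]<70)&(W[...,2]>3)&(W[...,2]<26);g=g&(W[...,2]<45)
cnt,l,st,ce=cv2.connectedComponentsWithStats(g.astype(np.uint8))
for i in range(1,cnt):
    if st[i,4]<150: continue
    P=W[l==i];(cx,cy),(w,h),a=cv2.minAreaRect(P[:,:2].astype(np.float32))
    if not 120<max(w,h)<160: continue
    if h>w:a+=90
    u=np.array([np.cos(np.radians(a)),np.sin(np.radians(a))]);n=np.array([-u[1],u[0]])
    d=P[:,:2]-[cx,cy];t=d@u;q=d@n
    wp=np.ptp(q[t>30]) ;wm=np.ptp(q[t<-30])
    if wm>wp: u=-u;t=-t;q=-q
    n=np.array([-u[1],u[0]])
    tm=t.max();hd=(t<10);A=np.polyfit(t[hd],q[hd],1)
    g0=tm-90;gp=np.array([cx,cy])+u*g0+n*np.polyval(A,g0)
    a=np.degrees(np.arctan2(u[1],u[0]))
    print("scoop px",ce[i].round(),"len",np.ptp(t).round(1),"wid",round(min(w,h),1),"bowl angle rect",round(a,1),"handle",round(a+np.degrees(np.arctan(A[0])),1),"grip",gp.round(1),"handle w",np.ptp(q[t<-20]).round(1),"zmax",P[:,2].max().round(1))
E
python3 sc.py w16
```

```text
scoop px [612.  66.] len 122.4 wid 38.5 bowl angle rect -84.8 handle -89.5 grip [764.2 -71.3] handle w 36.5 zmax 26.0
scoop px [286. 235.] len 140.6 wid 36.5 bowl angle rect -173.0 handle -172.9 grip [ 482.3 -258.8] handle w 12.5 zmax 22.3
scoop px [335. 303.] len 140.6 wid 36.6 bowl angle rect 8.7 handle 9.1 grip [ 471.8 -347.1] handle w 13.7 zmax 22.1
```

View pics/w16.png

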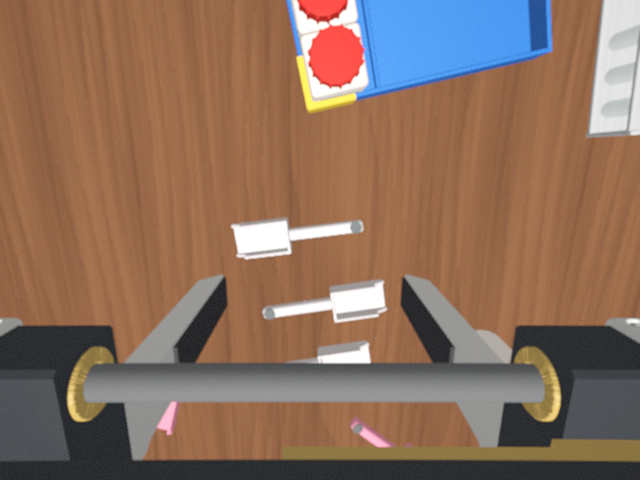

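Wrist image: metal scoop C at (286,235) has its bowl pointing toward the robot; the pink ones are separate. I pick C with the jaws at -83°.

```bash
python3 -c "
from h import *
from bench import r
goto(r,482.3,-258.8,3,-83)"
```

```text
t 42.2 pose [ 481.2 -248.3  205.7] phi 0.1 tilt 0.04 F [ 0.1  0.3 -0.2] w 93.8
  -> shift [ 10.6 202.7   1.2] turn 1.45
```

Call:
arm_command(
  increments=[
    [[10.5, 0, 1, 0.15, 0], [10.5, 0, 1, 0.3, -0.15], [10.5, 0, 1, 0.45, -0.15], [10.5, 20, 1, 0.6, -0.15], [10.5, 40, 1, 0.75, -0.15], [10.5, 60, 1, 0.9, -0.15], [10.5, 80, 1, 1.05, -0.15], [10.5, 100, 1, 1.2, -0.15], [10.5, 120, 1, 1.35, -0.15], [10.5, 140, 1, 1.45, -0.15], [10.5, 155, 1, 1.45, -0.15], [10.5, 160, 1, 1.45, -0.15], [10.5, 160, 1, 1.45, -0.15], [10.5, 160, 1, 1.45, -0.15]],
  ],
)

```text
time: 43.65
ee_pos: [482.7, -260.0, 46.7]
tcp_rot: [-0.131, 2.158, -2.159]
wrist_force: [0.8, 0.1, 0.7]
gripper_width: 40.1
```

```bash
python3 sc.py w17; python3 -c "
from h import *
from bench import r
goto(r,482.3,-258.8,3,-83)"
```

```text
scoop px [313. 294.] len 123.6 wid 36.0 bowl angle rect -173.0 handle -172.8 grip [ 499.7 -257.6] handle w 12.7 zmax 22.7
t 43.7 pose [ 482.8 -260.1   46.8] phi -83.05 tilt 0.07 F [0.3 0.4 0.4] w 40.1
  -> shift [ 0.4 43.8 -1.4] turn -0.001
```

View pics/w17.png

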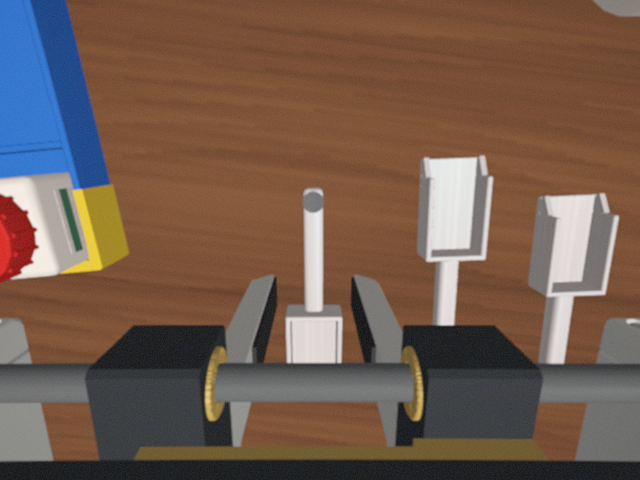

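Call:
arm_command(
  increments=[
    [[0.4, 15, -1.4, 0, -0.15], [0.4, 28, -1.4, 0, -0.15], [0.4, 38, -1.4, 0, -0.15], [0.4, 44, -1.4, 0, -0.15], [0.4, 44, -1.4, 0, -0.15], [0.4, 44, -1.4, 0, -1], [0.4, 44, -1.4, 0, -1], [0.4, 44, -1.4, 0, -1], [0.4, 44, -1.4, 0, -1], [0.4, 44, -1.4, 0, -1], [0.4, 44, -1.4, 0, -1], [0.4, 24, -1.4, 0, -1], [0.4, -16, -1.4, 0, -1], [0.4, -56, -1.4, 0, -1], [0.4, -76, -1.4, 0, -1], [0.4, -76, -1.4, 0, -1], [0.4, -76, -1.4, 0, -1]],
  ],
)

```text
time: 45.4
ee_pos: [481.5, -258.7, 121.7]
tcp_rot: [-0.13, 2.159, -2.159]
wrist_force: [-0.6, -0.1, -1.3]
gripper_width: 11.9
```

```bash
python3 -c "
from h import *
from bench import r
p=t2w(0,10);print(p)
goto(r,p[0],p[1],120,12.3)
snap(r,'side','s18',(150,150,450,400),2)"
```

```text
[543.84325613  26.53884805]
t 45.4 pose [ 481.5 -258.7  121.7] phi -83.08 tilt 0.01 F [-0.6 -0.1 -1.3] w 11.9
  -> shift [ -96.3    1.7 -275.7] turn -1.665
```

View pics/s18.png

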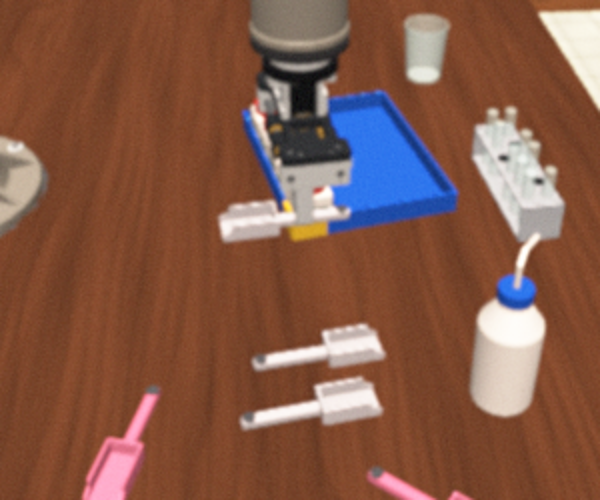

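Call:
arm_command(
  increments=[
    [[-10, 0, -28, -0.14, -1], [-20, 0, -56, -0.28, -1], [-30, 0, -84, -0.42, -1], [-40, 0, -112, -0.56, -1], [-50, 0, -140, -0.7, -1], [-60, 0, -168, -0.84, -1], [-70, 0, -196, -0.98, -1], [-80, 0, -224, -1.12, -1], [-90, 0, -252, -1.26, -1], [-96, 0, -276, -1.4, -1], [-96, 0, -276, -1.54, -1], [-96, 0, -276, -1.665, -1], [-96, 30, -276, -1.665, -1], [-96, 60, -276, -1.665, -1], [-96, 60, -276, -1.665, -1], [-96, 60, -276, -1.665, -1], [-96, 60, -276, -1.665, -1]],
  ],
)

```text
time: 47.15
ee_pos: [544.2, 27.0, 62.8]
tcp_rot: [-1.303, 1.049, -1.049]
wrist_force: [-0.1, 0.6, -0.1]
gripper_width: 11.7
```

```bash
python3 -c "
from h import *
from bench import r
p=t2w(0,10);print(p)
goto(r,p[0],p[1],7.5,12.3)
snap(r,'wrist','w19')";python3 f.py
```

```text
[543.84325613  26.53884805]
t 47.1 pose [544.2  27.   62.8] phi 12.32 tilt 0.04 F [-0.1  0.6 -0.1] w 11.7
  -> shift [ 0.4 55.3 -0.5] turn 0.0
tray [0.26 9.39] z 63.0 F tool [-0.3 -0.2 -0.1] w 11.2
```

View pics/w19.png

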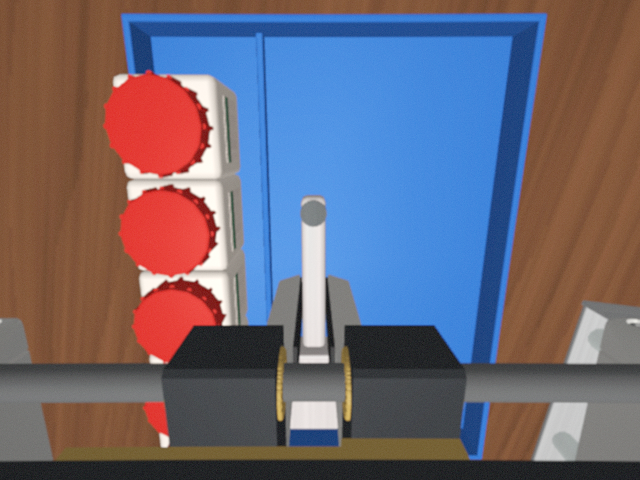

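Call:
arm_command(
  increments=[
    [[0, 20, 0, 0, -1], [0, 35, 0, 0, -1], [0, 46, 0, 0, -1], [0, 52, 0, 0, -1], [0, 55, 0, 0, -1], [0, 55.5, 0, 0, -1], [0, 55.5, 0, 0, -1], [0, 55.5, 0, 0, -0.5], [0, 55.5, 0, 0, -0.5], [0, 55.5, 0, 0, -0.5], [0, 55.5, 0, 0, -0.5], [0, 30, 0, 0, -0.5], [0, -20, 0, 0, -0.5], [0, -70, 0, 0, -0.5], [0, -120, 0, 0, -0.5], [0, -140, 0, 0, 1], [0, -140, 0, 0, 1], [0, -140, 0, 0, 1]],
  ],
)

```text
time: 49.0
ee_pos: [543.6, 26.6, 201.9]
tcp_rot: [-1.303, 1.049, -1.05]
wrist_force: [-0.6, -1.1, -1.1]
gripper_width: 44.3
```

```bash
python3 sc.py w20; python3 -c "
from h import *
from bench import r
goto(r,480,-320,205,0)"
```

```text
scoop px [314. 251.] len 143.0 wid 38.6 bowl angle rect -77.0 handle -77.6 grip [543.1  25.5] handle w 12.2 zmax 26.0
t 49.0 pose [543.2  26.6 201.1] phi 12.31 tilt 0.07 F [ 0.4  0.2 -0.3] w 47.9
  -> shift [ 325.1   -3.8 -135.6] turn 0.215
```

View pics/w20.png

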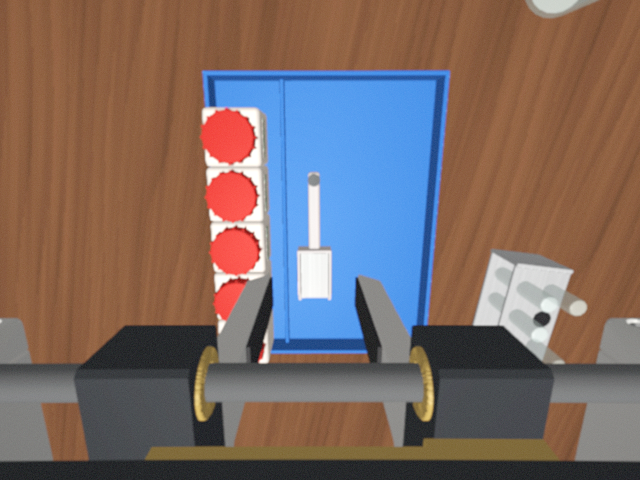

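Scoop C lies square in the lane at (314,250). Next are scoops B and A.

Call:
arm_command(
  increments=[
    [[42, 0, -17, 0.1, 0], [84, 0, -34, 0.215, -0.15], [126, 0, -51, 0.215, -0.15], [168, 0, -68, 0.215, -0.15], [210, 0, -86, 0.215, -0.15], [252, 0, -103, 0.215, -0.15], [294, 0, -121, 0.215, -0.15], [325, 0, -135, 0.215, -0.15], [325, 0, -135, 0.215, -0.15], [325, 0, -135, 0.215, -0.15], [325, 0, -135, 0.215, -0.15]],
  ],
)

```text
time: 50.15
ee_pos: [481.2, -318.2, 201.0]
tcp_rot: [-1.21, 1.21, -1.207]
wrist_force: [0.6, 1.0, 0.2]
gripper_width: 40.3
```

```bash
python3 sc.py w21; python3 -c "
from h import *
from bench import r
goto(r,471.8,-347.1,46,99)"
```

```text
scoop px [336. 245.] len 141.0 wid 36.5 bowl angle rect 8.6 handle 9.1 grip [ 472.2 -347.7] handle w 12.8 zmax 22.5
t 50.2 pose [ 481.4 -318.1  201.3] phi 0.1 tilt 0.07 F [ 0.5 -0.  -0. ] w 39.8
  -> shift [ 29.1 155.3  -9.5] turn -1.726
```

View pics/w21.png

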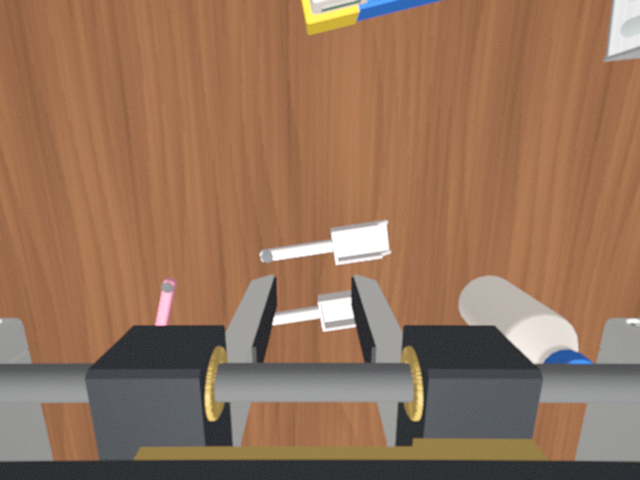

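Scoop B (metal) is at (330,247), and A is at (315,312).

Call:
arm_command(
  increments=[
    [[29, 0, -9, -0.15, -0.15], [29, 0, -9, -0.3, -0.15], [29, 0, -9, -0.45, -0.15], [29, 0, -9, -0.6, -0.15], [29, 15, -9, -0.75, -0.15], [29, 30, -9, -0.9, -0.15], [29, 45, -9, -1.05, -0.15], [29, 60, -9, -1.2, -0.15], [29, 75, -9, -1.35, -0.15], [29, 95, -9, -1.5, -0.15], [29, 115, -9, -1.65, -0.15], [29, 135, -9, -1.726, -0.15], [29, 150, -9, -1.726, -0.15], [29, 155, -9, -1.726, -0.15], [29, 155, -9, -1.726, -0.15], [29, 155, -9, -1.726, -0.15]],
  ],
)

```text
time: 51.8
ee_pos: [472.7, -348.5, 47.7]
tcp_rot: [-1.568, -0.122, 0.121]
wrist_force: [0.0, -0.2, 0.3]
gripper_width: 39.9
```

```bash
python3 -c "
from h import *
from bench import r
goto(r,472,-347.4,3,99)
snap(r,'wrist','w22')"
```

```text
t 51.8 pose [ 472.7 -348.5   47.7] phi 98.84 tilt 0.05 F [ 0.  -0.2  0.3] w 39.9
  -> shift [-0.6 44.7  1.3] turn -0.003
```

View pics/w22.png

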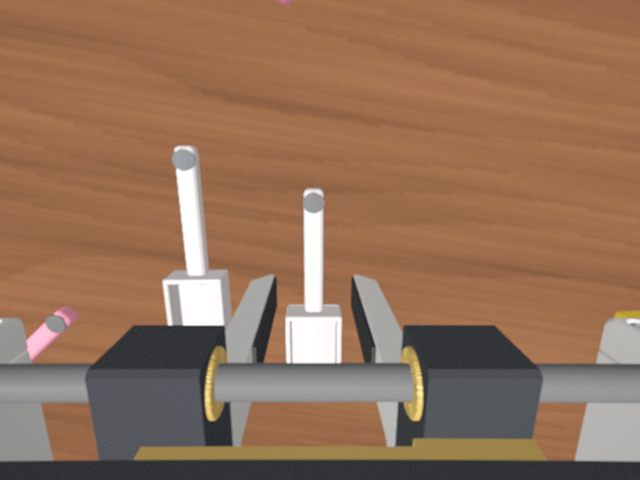

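Call:
arm_command(
  increments=[
    [[-0.5, 15, 1, 0, -0.15], [-0.5, 28, 1, 0, -0.15], [-0.5, 38, 1, 0, -0.15], [-0.5, 44, 1, 0, -0.15], [-0.5, 45, 1, 0, -0.15], [-0.5, 45, 1, 0, -1], [-0.5, 45, 1, 0, -1], [-0.5, 45, 1, 0, -1], [-0.5, 45, 1, 0, -1], [-0.5, 45, 1, 0, -1], [-0.5, 45, 1, 0, -1], [-0.5, 25, 1, 0, -1], [-0.5, -15, 1, 0, -1], [-0.5, -55, 1, 0, -1], [-0.5, -75, 1, 0, -1], [-0.5, -75, 1, 0, -1], [-0.5, -75, 1, 0, -1]],
  ],
)

```text
time: 53.55
ee_pos: [471.2, -347.7, 121.8]
tcp_rot: [-1.568, -0.122, 0.122]
wrist_force: [0.2, 0.5, -1.8]
gripper_width: 11.2
```

```bash
python3 -c "
from h import *
from bench import r
p=t2w(0,-32);print(p)
goto(r,p[0],p[1],120,12.3)"
```

```text
[584.87917026  35.48612428]
t 53.5 pose [ 471.2 -347.7  121.8] phi 98.88 tilt 0.02 F [ 0.2  0.5 -1.8] w 11.2
  -> shift [171.4   1.6 361.1] turn 1.511
```

Call:
arm_command(
  increments=[
    [[19, 0, 40, 0.14, -1], [38, 0, 80, 0.28, -1], [57, 0, 120, 0.42, -1], [76, 0, 160, 0.56, -1], [95, 0, 200, 0.7, -1], [114, 0, 240, 0.84, -1], [133, 0, 280, 0.98, -1], [152, 0, 320, 1.12, -1], [171, 0, 361, 1.26, -1], [171, 0, 361, 1.4, -1], [171, 0, 361, 1.511, -1], [171, 30, 361, 1.511, -1], [171, 60, 361, 1.511, -1], [171, 60, 361, 1.511, -1], [171, 60, 361, 1.511, -1], [171, 60, 361, 1.511, -1]],
  ],
)

```text
time: 55.15
ee_pos: [585.1, 35.5, 62.8]
tcp_rot: [-1.303, 1.049, -1.05]
wrist_force: [0.4, 1.1, 0.3]
gripper_width: 11.3
```

```bash
python3 -c "
from h import *
from bench import r
p=t2w(0,-32);print(p)
goto(r,p[0],p[1],7.5,12.3)
snap(r,'wrist','w23')";python3 f.py
```

```text
[584.87917026  35.48612428]
t 55.1 pose [585.1  35.5  62.8] phi 12.31 tilt 0.04 F [0.4 1.1 0.3] w 11.3
  -> shift [-0.  55.3 -0.3] turn 0.0
tray [ -0.09 -32.43] z 63.1 F tool [0.1 0.2 0.2] w 11.7
```

View pics/w23.png

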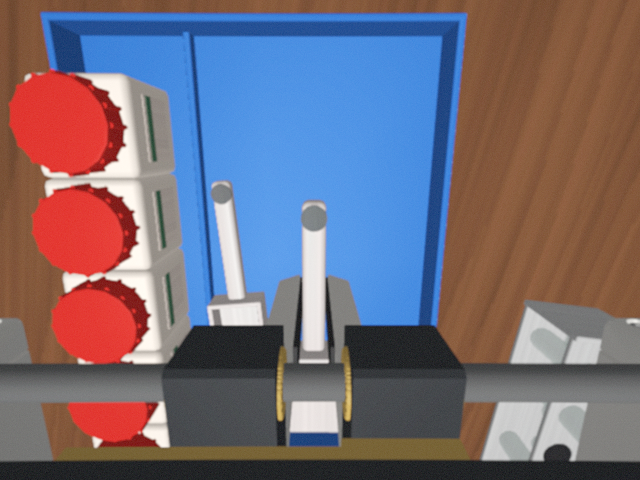

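Call:
arm_command(
  increments=[
    [[0, 20, 0, 0, -1], [0, 35, 0, 0, -1], [0, 46, 0, 0, -1], [0, 52, 0, 0, -1], [0, 55, 0, 0, -1], [0, 55.5, 0, 0, -1], [0, 55.5, 0, 0, -1], [0, 55.5, 0, 0, -0.5], [0, 55.5, 0, 0, -0.5], [0, 55.5, 0, 0, -0.5], [0, 55.5, 0, 0, -0.5], [0, 30, 0, 0, -0.5], [0, -20, 0, 0, -0.5], [0, -70, 0, 0, -0.5], [0, -120, 0, 0, -0.5], [0, -140, 0, 0, -0.15], [0, -140, 0, 0, -0.15], [0, -140, 0, 0, -0.15]],
  ],
)

```text
time: 57.0
ee_pos: [584.5, 35.3, 201.9]
tcp_rot: [-1.303, 1.049, -1.05]
wrist_force: [-0.4, -0.4, -1.0]
gripper_width: 39.2
```

```bash
python3 sc.py w24; python3 -c "
from h import *
from bench import r
goto(r,480,-380,205,0)"
```

```text
scoop px [264. 241.] len 141.4 wid 39.1 bowl angle rect -73.5 handle -73.5 grip [529.8  26.8] handle w 14.3 zmax 26.0
scoop px [314. 254.] len 143.4 wid 39.1 bowl angle rect -78.2 handle -77.9 grip [584.6  31.6] handle w 12.0 zmax 25.9
t 57.0 pose [584.1  35.2 201.1] phi 12.31 tilt 0.07 F [-0.3  0.4 -0.8] w 39.5
  -> shift [ 383.5   -3.7 -190.3] turn 0.215
```

View pics/w24.png

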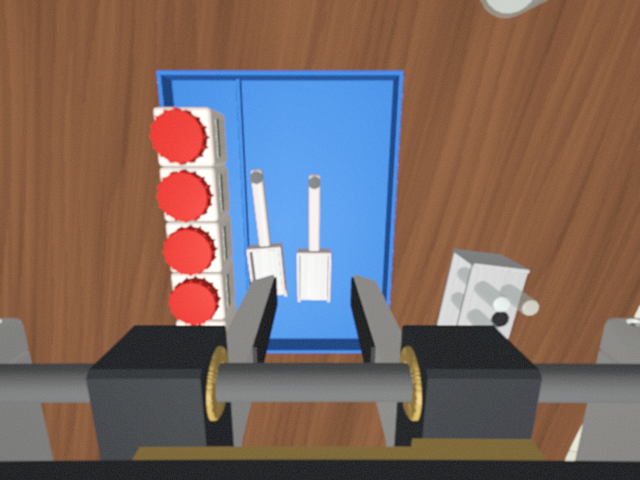

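Scoop C now sits slightly turned (about 4°, moved ~13 mm) at (264,235). It already looked that way in w23 before I descended, so this is likely the announced knock. It is still within the limits. Next is scoop A.

Call:
arm_command(
  increments=[
    [[42, 0, -21, 0.1, -0.15], [84, 0, -42, 0.215, -0.15], [126, 0, -63, 0.215, -0.15], [168, 0, -83, 0.215, -0.15], [210, 0, -104, 0.215, -0.15], [252, 0, -125, 0.215, -0.15], [294, 0, -146, 0.215, -0.15], [336, 0, -167, 0.215, -0.15], [383, 0, -190, 0.215, -0.15], [383, 0, -190, 0.215, -0.15], [383, 0, -190, 0.215, -0.15], [383, 0, -190, 0.215, -0.15]],
  ],
)

```text
time: 58.25
ee_pos: [480.8, -378.0, 200.8]
tcp_rot: [-1.21, 1.21, -1.207]
wrist_force: [0.6, 0.4, -1.0]
gripper_width: 40.1
```

```bash
python3 sc.py w25; python3 -c "
from h import *
from bench import r
print(w2t([529.8,26.8]))
goto(r,457.5,-425,46,98.5)"
```

```text
scoop px [325. 262.] len 140.7 wid 36.3 bowl angle rect 9.4 handle 9.3 grip [ 458.9 -426.4] handle w 12.9 zmax 22.5
[ 3.24679763 23.66526796]
t 58.3 pose [ 481.1 -377.7  201.1] phi 0.1 tilt 0.09 F [-0.1  0.5  0.1] w 40.2
  -> shift [ 47.4 155.1 -23.5] turn -1.717
```

View pics/w25.png

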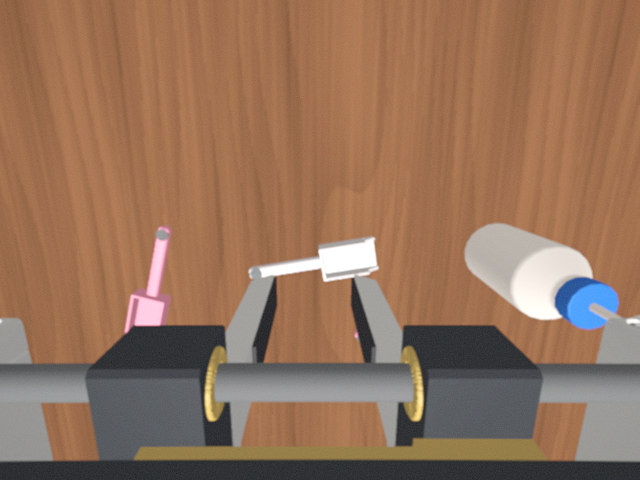

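Scoop A (metal) is at (320,262); the pink one at (150,280) stays.

Call:
arm_command(
  increments=[
    [[20, 0, -9, -0.15, -0.15], [40, 0, -18, -0.3, -0.15], [48.5, 0, -22, -0.45, -0.15], [48.5, 0, -22, -0.6, -0.15], [48.5, 15, -22, -0.75, -0.15], [48.5, 30, -22, -0.9, -0.15], [48.5, 45, -22, -1.05, -0.15], [48.5, 60, -22, -1.2, -0.15], [48.5, 75, -22, -1.35, -0.15], [48.5, 95, -22, -1.5, -0.15], [48.5, 115, -22, -1.65, -0.15], [48.5, 135, -22, -1.731, -0.15], [48.5, 150, -22, -1.731, -0.15], [48.5, 155, -22, -1.731, -0.15], [48.5, 155, -22, -1.731, -0.15], [48.5, 155, -22, -1.731, -0.15]],
  ],
)

```text
time: 59.9
ee_pos: [459.3, -427.7, 47.7]
tcp_rot: [-1.568, -0.126, 0.125]
wrist_force: [1.1, -0.2, -0.6]
gripper_width: 40.1
```

```bash
python3 -c "
from h import *
from bench import r
goto(r,458.7,-426,3,99.3)
snap(r,'wrist','w26')"
```

```text
t 59.9 pose [ 459.3 -427.7   47.7] phi 99.13 tilt 0.05 F [ 1.1 -0.2 -0.6] w 40.1
  -> shift [-0.4 44.7  1.9] turn -0.003
```

View pics/w26.png

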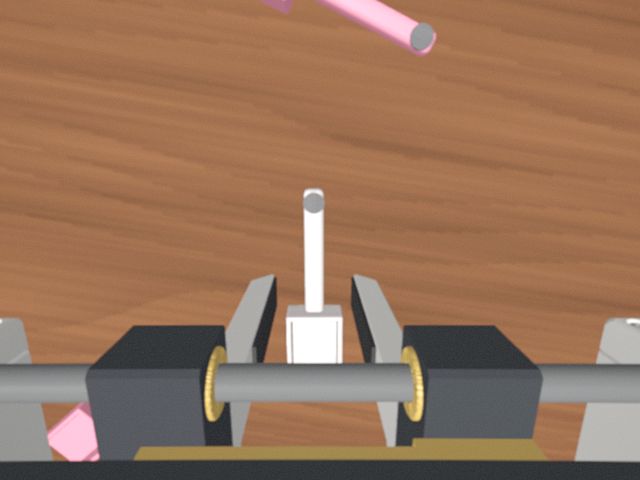

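Call:
arm_command(
  increments=[
    [[-0.5, 15, 1, 0, -0.15], [-0.5, 28, 1, 0, -0.15], [-0.5, 38, 1, 0, -0.15], [-0.5, 44, 1, 0, -0.15], [-0.5, 45, 1, 0, -0.15], [-0.5, 45, 1, 0, -1], [-0.5, 45, 1, 0, -1], [-0.5, 45, 1, 0, -1], [-0.5, 45, 1, 0, -1], [-0.5, 45, 1, 0, -1], [-0.5, 45, 1, 0, -1], [-0.5, 25, 1, 0, -1], [-0.5, -15, 1, 0, -1], [-0.5, -55, 1, 0, -1], [-0.5, -75, 1, 0, -1], [-0.5, -75, 1, 0, -1], [-0.5, -75, 1, 0, -1]],
  ],
)

```text
time: 61.65
ee_pos: [457.8, -426.9, 121.8]
tcp_rot: [-1.567, -0.126, 0.126]
wrist_force: [-0.5, -0.4, -0.8]
gripper_width: 11.6
```

```bash
python3 -c "
from h import *
from bench import r
p=t2w(0,-75);print(p)
goto(r,p[0],p[1],120,12.3)"
```

```text
[626.89212996  44.64643089]
t 61.6 pose [ 457.8 -426.9  121.8] phi 99.17 tilt 0.02 F [-0.5 -0.4 -0.8] w 11.6
  -> shift [242.    1.6 438.6] turn 1.516
```

Call:
arm_command(
  increments=[
    [[24, 0, 43, 0.14, -1], [48, 0, 87, 0.28, -1], [72, 0, 131, 0.42, -1], [96, 0, 175, 0.56, -1], [121, 0, 219, 0.7, -1], [145, 0, 263, 0.84, -1], [169, 0, 307, 0.98, -1], [194, 0, 351, 1.12, -1], [218, 0, 395, 1.26, -1], [242, 0, 438.5, 1.4, -1], [242, 0, 438.5, 1.516, -1], [242, 0, 438.5, 1.516, -1], [242, 30, 438.5, 1.516, -1], [242, 60, 438.5, 1.516, -1], [242, 60, 438.5, 1.516, -1], [242, 60, 438.5, 1.516, -1], [242, 60, 438.5, 1.516, -1]],
  ],
)

```text
time: 63.35
ee_pos: [627.6, 44.3, 63.1]
tcp_rot: [-1.302, 1.049, -1.05]
wrist_force: [-0.2, 0.6, -1.0]
gripper_width: 11.7
```

```bash
python3 -c "
from h import *
from bench import r
p=t2w(0,-75);print(p)
goto(r,p[0],p[1],7.5,12.3)
snap(r,'wrist','w27')";python3 f.py
```

```text
[626.89212996  44.64643089]
t 63.4 pose [627.6  44.3  63.1] phi 12.31 tilt 0.06 F [-0.2  0.6 -1. ] w 11.7
  -> shift [-0.5 55.6 -0.7] turn 0.0
tray [ -0.42 -75.82] z 63.3 F tool [0.7 0.5 0.1] w 11.7
```

View pics/w27.png

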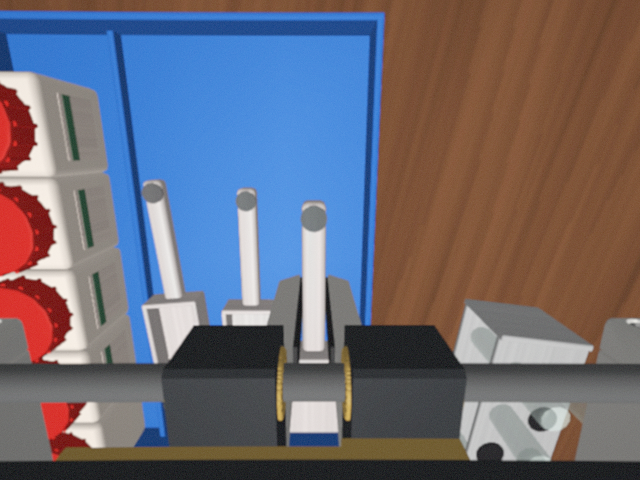

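Call:
arm_command(
  increments=[
    [[0, 20, -0.7, 0, -1], [0, 35, -0.7, 0, -1], [0, 46, -0.7, 0, -1], [0, 52, -0.7, 0, -1], [0, 55, -0.7, 0, -1], [0, 55.7, -0.7, 0, -1], [0, 55.7, -0.7, 0, -1], [0, 55.7, -0.7, 0, -0.5], [0, 55.7, -0.7, 0, -0.5], [0, 55.7, -0.7, 0, -0.5], [0, 55.7, -0.7, 0, -0.5], [0, 30, -0.7, 0, -0.5], [0, -20, -0.7, 0, -0.5], [0, -70, -0.7, 0, -0.5], [0, -120, -0.7, 0, -0.5], [0, -170, -30, 0, -0.15], [0, -190, -30, 0, -0.15], [0, -190, -30, 0, -0.15], [0, -190, -30, 0, -0.15]],
  ],
)

```text
time: 65.3
ee_pos: [597.9, 38.1, 252.4]
tcp_rot: [-1.302, 1.049, -1.05]
wrist_force: [0.5, 0.4, -1.3]
gripper_width: 39.6
```

```bash
python3 sc.py w28; python3 jt.py w28b; python3 traym.py w28c; python3 -c "
from h import *
from bench import r
snap(r,'scene','sc28'); goto(r,560,125,280,12.3)"
```

```text
scoop px [258. 237.] len 140.5 wid 40.3 bowl angle rect -75.3 handle -71.9 grip [530.2  27.9] handle w 15.2 zmax 25.7
scoop px [302. 242.] len 142.0 wid 38.4 bowl angle rect -77.6 handle -77.9 grip [584.7  32.4] handle w 12.7 zmax 26.0
scoop px [338. 242.] len 142.0 wid 39.2 bowl angle rect -77.4 handle -77.8 grip [626.   41.3] handle w 12.8 zmax 26.0
lid px [183. 138.] world 455.1 94.0 tray [84.8 82.3] r 23.2 z 74.3
lid px [188. 190.] world 465.9 44.7 tray [34.3 82.3] r 23.1 z 74.2
lid px [192. 238.] world 475.8 -4.1 tray [-15.5  83. ] r 23.5 z 74.1
lid px [196. 283.] world 486.4 -52.5 tray [-65.  83.] r 23.2 z 74.0
lid px [200. 316.] world 497.2 -96.6 tray [-110.4   81.8] r 21.7 z 73.4
x- 235 mid -141.37 extremes [-143.2 -140. ] span -96.0 9.0 slope -0.0018
x+ 641 mid 140.9 extremes [139.7 142.8] span -99.0 100.0 slope 0.0021
y+ 69 mid 108.48 extremes [106.8 110.7] span 113.0 130.0 slope 0.0034
y- 591 mid -109.57 extremes [-111.3 -108. ] span -73.0 129.0 slope 0.0003
floor z 4.42214588826954 22713
t 65.5 pose [597.3  38.2 250.6] phi 12.32 tilt 0.12 F [ 0.1  0.2 -0.4] w 39.8
  -> shift [-92.8 -29.3 -18. ] turn 0.0
```

View pics/w28.png

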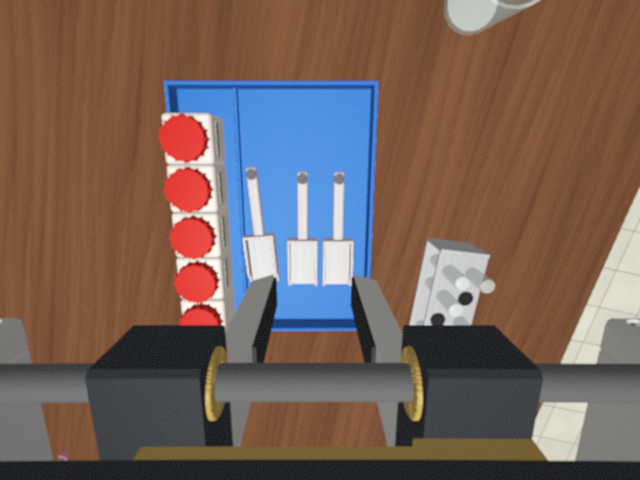

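View pics/sc28.png

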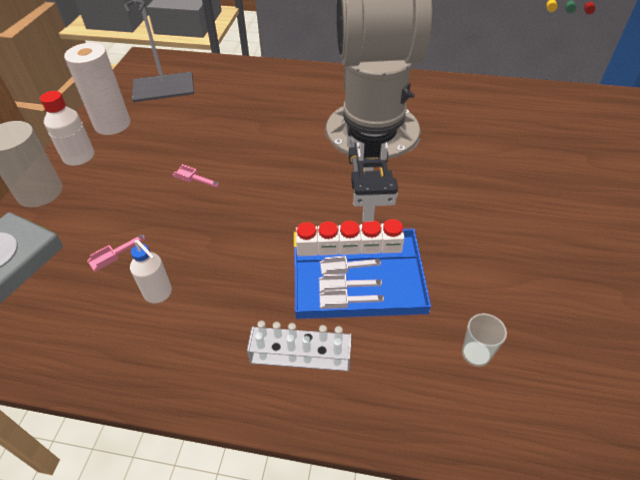

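Final check from a pose where the first jar is not occluded.

Call:
arm_command(
  increments=[
    [[40, -20, 0, 0, -0.15], [80, -40, 0, 0, -0.15], [110, -50, 0, 0, -0.15], [110, -50, 0, 0, -0.15], [110, -50, 0, 0, -0.15], [110, -50, 0, 0, -0.15], [110, -50, 0, 0, -0.15]],
  ],
)

```text
time: 66.2
ee_pos: [620.9, -67.9, 301.3]
tcp_rot: [-1.304, 1.049, -1.047]
wrist_force: [-0.1, 0.5, -0.9]
gripper_width: 40.3
```

```bash
python3 jt.py w29; python3 sc.py w29b; python3 traym.py w29c; python3 - <<'E'
from h import *
from bench import r
c=r.read_camera("wrist");s=r.sense();W=cloud(c,wristT(c,s))
hsv=cv2.cvtColor(c["img"],cv2.COLOR_RGB2HSV);c0=t2w(3.2,23.7);a=np.radians(-73.5)
u=np.array([np.cos(a),np.sin(a)]);
for t in (-45,-20,10,25): 
    p=c0+u*t;d=np.hypot(W[...,0]-p[0],W[...,1]-p[1]);k=(d<5)&(hsv[...,1]<70);print(t,k.sum(),np.median(W[k][:,2]) if k.any() else None)
print(s["wrist_force"])
E
```

```text
lid px [191.  30.] world 454.5 92.4 tray [83.4 83.3] r 23.8 z 74.2
lid px [195.  82.] world 465.5 44.1 tray [33.9 82.8] r 23.1 z 74.2
lid px [199. 131.] world 476.3 -4.2 tray [-15.6  82.5] r 23.4 z 74.4
lid px [202. 177.] world 487.0 -52.8 tray [-65.4  82.4] r 22.7 z 74.3
lid px [206. 221.] world 498.1 -102.3 tray [-116.1   82.1] r 23.1 z 74.3
scoop px [261. 146.] len 141.0 wid 39.9 bowl angle rect -73.2 handle -74.0 grip [529.4  27.1] handle w 14.0 zmax 25.9
scoop px [303. 151.] len 140.9 wid 37.8 bowl angle rect -77.5 handle -78.0 grip [584.5  33.5] handle w 12.8 zmax 26.0
scoop px [337. 151.] len 141.0 wid 38.8 bowl angle rect -78.6 handle -77.0 grip [626.3  42.5] handle w 13.3 zmax 25.9
x- 259 mid -142.07 extremes [-143.8 -140.8] span -100.0 59.0 slope 0.0014
y- 683 mid -109.46 extremes [-111.3 -107.9] span -129.0 125.0 slope 0.0004
floor z 4.424071172082478 22404
-45 57 17.005058204277816
-20 59 16.55435714977216
10 55 16.58030266081903
25 51 16.389045217576154
[-0.36471266  0.11014062 -0.2820113 ]
```

View pics/w29.png

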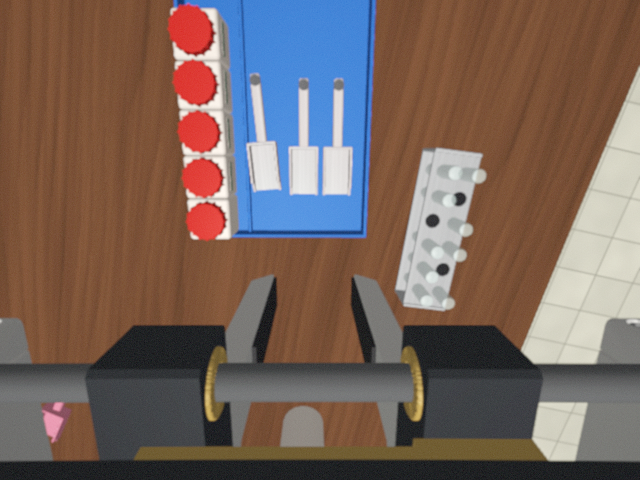

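The five lids run in a row from (206,221) to (191,30) at 50 mm spacing. All three scoops lie flat with bowls toward the taped end. Handing in.

```bash
python3 -c "
from bench import r
print(r.sense()['time'],r.sign_off())"
```

```text
the job is handed in; nothing more can be done
66.4 None
```

The tray is packed and I handed the job in at 66 s.

- **Jars:** All five stand in one row. The first went into the taped corner, pressed against both walls, before any other jar entered the tray. Each later jar was pressed against the one before it and the long wall. The last check put them at tray x ≈ -116, -65, -16, 34 and 83 mm, y 82–83 mm. One partly hidden view read the first jar at -110.4 mm. A later clear view read -116.1 mm, and the wall contact when placing it was at -115 mm.
- **Scoops:** The three metal scoops lie flat and open side up in the wider lane, bowls towards the tape. Two are in line within about 1°.
- **One shifted scoop:** The first scoop was found moved about 13 mm and turned about 4° (0.07 rad) after I had placed it. It already looked that way before I lowered the next scoop, so I took it for the announced knock. It was within the 0.25 rad limit and its handle was level, so I left it.
- **Others:** I saw no sign that the beaker, rack, wash bottle or pink scoops had moved, though I did not measure their positions at the end.

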